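# Close the sample tub with its hooked lid and stack the second box on it

### The job

Close the open blue tub with the loose white lid panel: hook the lid's yellow tongue under the tub's yellow lip with the other edge raised, then lower that edge until the lid lies flat on its ledge. Then stack the closed box on it, with all four feet in the recesses of the lid, let go, and do not shift or knock over the bottles and tape standing around.

Things in the scene. Friction and masses are not known exactly. Their poses are not given: they have to be found in the camera images.
- tub: Open blue tub, fixed to the bench. Origin on its underside, z up, x towards its yellow lip (away from the robot, +-0.4 rad). Outer walls at x = -83 and +101, y = +-67 mm. A ledge 50 mm above the bench carries the lid; round it runs a rim 6 mm thick, 8 mm higher than the ledge, inner faces at x = -77 and y = +-61 mm. Two flat dishes lie inside.
- tub_seat (a point): Point on the tub's axis at ledge height, tub (0, 0, 50) mm, tub's axes. The lid's origin belongs here when home, axes alike (play about 2 mm in x, 3 mm in y).
- tub_lip (a point): Middle of the free lower edge of the tub's yellow lip, at tub (82, 0, 60) mm, tub's axes. The lip is 5 mm thick, spans the tub's width and overhangs the ledge from the end wall (inner face at x = 95 mm) back to x = 82 mm, leaving a slot 10 mm high.
- lid: Loose lid panel, about 180 g, face up on the bench: white plate 150 x 116 x 8 mm (x, y, z), origin at the centre of its underside, z up. A yellow tongue at its +x edge goes under the tub's lip; the rim stops it from being slid in flat. Upper face: four square recesses 22 x 22 mm, 5 mm deep, grey floors, at x = +-56, y = +-42 mm.
- lid_grip (a point): Centre of the lid's black grip block, at lid (0, 0, 15) mm, lid axes. The block is 26 x 26 mm, from z = 8 to 22 mm; it can be gripped along x or y.
- lid_tongue (a point): Middle of the outer end of the lid's tongue, at lid (93, 0, 2) mm; lid axes. The tongue is 100 mm wide, 4 mm thick, level with the underside, and sticks out from x = 75 to 93 mm.
- lid_near (a point): Middle of the lid's edge opposite the tongue, on the underside, at lid (-75, 0, 0) mm; lid axes.
- upper_box: Loose closed box, about 350 g, blue with a grey fixed lid 164 x 124 mm (x, y). Origin below its centre at the foot soles, z up. Four black round feet, 16 mm across, 22 mm tall, at x = +-56, y = +-42 mm; top of its lid at z = 72 mm. Fits on the lid panel either way round; with feet in the recesses its origin is 3 mm above the lid's.
- box_grip (a point): Centre of the closed box's black grip block, at (0, 0, 79) mm, box axes. The block is 26 x 26 mm, from z = 72 to 86 mm; it can be gripped along x or y.
- squeeze_bottle: Bystander: white squeeze bottle with a red nozzle, 42 mm across, 110 mm tall, beside the +y edge of the lid panel, origin under its centre.
- tall_bottle: Bystander: white bottle with a blue screw cap, 66 mm across, 165 mm tall, beside the +y side of the closed box, origin under its centre.
- brown_bottle: Bystander: brown bottle with black cap, 56 mm across, 115 mm tall, behind the tub, origin under its centre.
- tape: Bystander: roll of tape lying flat, 96 mm across, 25 mm high, origin under its centre.

How it is judged:
By the outcome, as a careful person would: the job done as asked, in the order asked, and still so for the second after the job is handed in, with the robot touching nothing.
It also fails if it takes over 67 s, if anything falls off the work surface, if the arm or the gripper's body presses on something with over 40 N, if the wrist force passes 120 N, or if a joint passes its speed limit or range.

### The arm

A 6-joint arm with a two-finger parallel gripper is mounted at the origin on a cart in front of the work surface, level with it; the furniture and walls round the work are solid. World frame = base frame: x ahead of the robot, y to its left, z up, the work surface at z = 0. Lengths are in m, angles in rad, forces in N, time in s.
With the tool pointing down it reaches from about 0.375 to 0.975 m from the base axis. Payload 3.8 kg.
Tool frame: the origin (TCP) lies on the centre line of the jaws, within the pads' length; the fingertips stand 11 mm ahead of it and the grasp point (between the pads) lies 8 mm behind it (tip_extent is the distance from the TCP to the fingertips, in m); z points along the fingers, y is the direction in which the jaws open and shut (so a half turn about z gives the same grasp; the last joint's range is limited). The gripper opens to 85 mm and grips with 20 to 120 N. Pads are 22 mm wide; open, the fingers measure 114 mm over their backs; the gripper's body (76 mm by 85 mm) begins 54 mm behind the grasp point. The pads swing forward as they close: fully open they stand 13 mm farther back than shut.
Start: joints at [1.245, 0.264, 1.604, -0, 1.274, -0.037], TCP at [0.192, 0.647, 0.212] pointing down, gripper open.
Joint ranges: [-2.63, 2.63], [-0.94, 2.18], [0.31, 2.57], [-1.31, 4.45], [0, 2.66], [-2.55, 2.55]. Speed limits (rad/s): [2.57, 2.57, 3.14, 3.14, 3.14, 3.14].

### API

Orientations are given as a unit quaternion [x, y, z, w].
In Python, from rig import * gives the robot as it stands.
- The arm moves only by the tool carry_out, never from a script. Its argument "commands" is a list that holds one entry, the list of rows, each a list of 4 numbers: the shift along the tool's x, y, z in units of 50 mm (1.0 is 50 mm), then the turn about the tool's z in degrees. A call has 1 to 12 rows; each row is the pose to reach, as a shift and turn from the pose commanded when the call began, along the tool's axes at that moment; what a row does not reach only later rows make up. A row lasts 1/10 s, in which the tool goes at most 50 mm and 8.59 degrees, less where a joint would pass 70% of its speed; a pose out of reach is approached as far as the arm can. A call with a gripper value outside its range is refused whole. "claw" is the finger opening in mm, from 0 to 85.4, set as the call begins (left out, the last holds). The fingers move at their own pace and stop on an object; "squeeze" is the grip in N (left out, the last holds). Time passes only in rows, so rows that repeat a pose let the fingers close. It gives the time, the measured TCP pose, the force and the opening at its end, in the units of the state.
- state(): the state, without advancing time (a new reading comes with each control period).
- read_camera(name): name is "scene" or "top" or "wrist"; returns (picture, depth): 384x512x3 uint8, blue, green, red; 384x512 float32, m along the optical axis (not along the pixel's ray), 0 where there is no reading.
- camera_params(name): a dict with "intrinsics" (3x3 intrinsics, pixels), "position" and "attitude" of the camera in the world. Camera axes: x right, y down, z forward; pixel columns grow to the right and rows downward; lengths in m; the calibration is good to about 2 mm. A picture is of the moment at which its call begins: read the wrist's pose just before it. camera_params takes no time and is no camera call; for the wrist camera it gives the pose at the moment of the call.
- close_job(): hands the job in, once; it reports no verdict.
The state is a dict: "time": time; "qpos": joint angles; "qvel": joint speeds; "joint_efforts": joint torques, N m; "tool_pos": TCP position; "ee_rot": TCP orientation; "force": force on the tool from outside, world axes, zero at the start; "ft_torque": the same for the moment, N m; "gripper_width": opening from 0.0 (shut) to 1.0 (fully open).
Only numpy, scipy, OpenCV 4.12 (cv2) and the standard library are available. Lean on these libraries where they do the work, as an engineer would, in place of code of your own. Each camera call takes 0.05 s, during which the arm holds its last target.

## Working session

There is one attempt and no reset: what is moved stays moved. The work goes in short steps, Python scripts to look and compute and a tool call to move; the robot and the scene stay as the last step left them, time stands still between calls to the robot, and variables do not carry over. Pictures are saved under pics/ and viewed, and the job is handed in when it is done.

Besides the shell and the picture viewer there is one more tool, called in YAML: its name, and indented under it one key for each argument. carry_out: Moves the arm, as the interface text tells. Its arguments: {"type":"object","properties":{"commands":{"type":"array","items":{"type":"array","items":{"type":"array","items":{"type":"number"}}}},"claw":{"type":"number"},"squeeze":{"type":"number"}},"required":["commands"]}

```bash
ls; mkdir -p pics; python3 - <<'E'
from rig import *
import cv2
print(state())
for n in ("scene","top","wrist"):
    p=camera_params(n); print(n,p)
    im,d=read_camera(n); cv2.imwrite(f"pics/{n}0.png",im)
    import numpy as np; np.save(f"pics/{n}0.npy",d)
E
```

```text
pics
{'time': 0.0, 'qpos': array([ 1.24511029e+00,  2.64783137e-01,  1.60540500e+00, -3.08159472e-05,
        1.27367078e+00, -3.69354855e-02]), 'qvel': array([-0.00041061, -0.00074595,  0.00103212, -0.00181225, -0.00071603,
        0.00073662]), 'joint_efforts': array([-2.77370797e-03, -5.15102041e+01, -3.67313468e+01, -4.92916533e-04,
        1.30891905e-02,  4.38020052e-06]), 'tool_pos': array([0.19199467, 0.646305  , 0.21112511]), 'ee_rot': array([ 1.43869660e-01,  9.89595997e-01, -1.11721222e-03, -1.89838689e-04]), 'force': array([-0.17701026, -0.38260997, -0.42743748]), 'ft_torque': array([-0.01283797, -0.00024582, -0.01202172]), 'gripper_width': 0.9985587263948427}
scene {'intrinsics': array([[424.68173096,   0.        , 257.03496448],
       [  0.        , 424.68173096, 197.19570922],
       [  0.        ,   0.        ,   1.        ]]), 'position': array([-0.14536118,  1.06655348,  0.93214867]), 'attitude': array([-0.27102572,  0.84353243, -0.44528074,  0.12931803])}
top {'intrinsics': array([[478.74819427,   0.        , 261.18943233],
       [  0.        , 478.74819427, 197.59466542],
       [  0.        ,   0.        ,   1.        ]]), 'position': array([0.42147698, 0.01594754, 1.61675228]), 'attitude': array([ 0.71413241, -0.69885075,  0.02712722, -0.02977667])}
wrist {'intrinsics': array([[304.15079046,   0.        , 255.37467101],
       [  0.        , 304.15079046, 193.13232862],
       [  0.        ,   0.        ,   1.        ]]), 'position': array([0.12532309, 0.66549519, 0.37196284]), 'attitude': array([0.79369878, 0.59236881, 0.08124029, 0.11198865])}
```

View pics/top0.png

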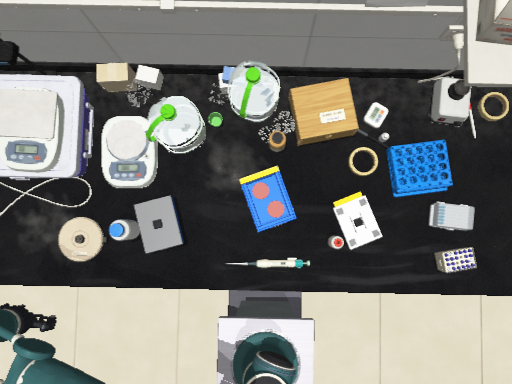

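View pics/scene0.png

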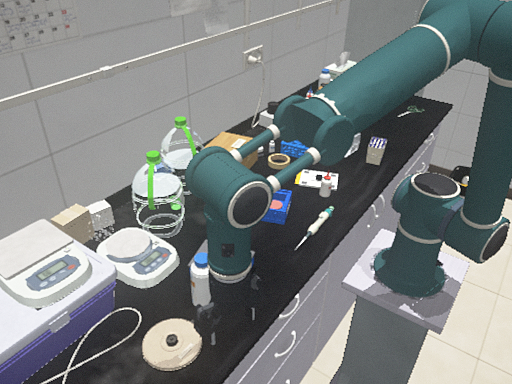

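View pics/wrist0.png

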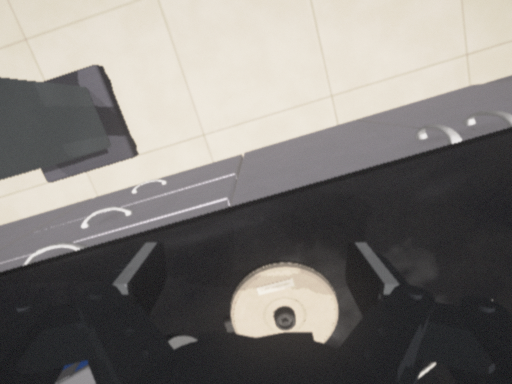

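```bash
cat > h.py <<'E'
import numpy as np, cv2
from scipy.spatial.transform import Rotation as R
def ray(p,u,v):
    d=np.array([(u-p['intrinsics'][0,2])/p['intrinsics'][0,0],(v-p['intrinsics'][1,2])/p['intrinsics'][1,1],1.])
    return R.from_quat(p['attitude']).apply(d)
def onz(p,u,v,z):
    d=ray(p,u,v); return p['position']+d*(z-p['position'][2])/d[2]
def proj(p,X):
    c=R.from_quat(p['attitude']).inv().apply(np.asarray(X)-p['position'])
    return (p['intrinsics']@(c/c[2]))[:2]
def tri(p1,a,p2,b):
    d1=ray(p1,*a);d2=ray(p2,*b)
    A=np.stack([d1,-d2],1);t=np.linalg.lstsq(A,p2['position']-p1['position'],rcond=None)[0]
    x1=p1['position']+d1*t[0];x2=p2['position']+d2*t[1]
    return (x1+x2)/2,np.linalg.norm(x1-x2)
def dpt(p,d,u,v):
    r=np.array([(u-p['intrinsics'][0,2])/p['intrinsics'][0,0],(v-p['intrinsics'][1,2])/p['intrinsics'][1,1],1.])*d[int(round(v)),int(round(u))]
    return p['position']+R.from_quat(p['attitude']).apply(r)
def blobs(im,lo,hi,amin=30):
    m=cv2.inRange(cv2.cvtColor(im,cv2.COLOR_BGR2HSV),lo,hi)
    cs,_=cv2.findContours(m,cv2.RETR_EXTERNAL,cv2.CHAIN_APPROX_NONE)
    return sorted([c for c in cs if cv2.contourArea(c)>amin],key=cv2.contourArea,reverse=True)
E
python3 - <<'E'
from rig import camera_params
from h import *
p=camera_params("top");im=cv2.imread("pics/top0.png");d=np.load("pics/top0.npy")
np.set_printoptions(precision=4,suppress=True)
def rep(name,c,z):
    r=cv2.minAreaRect(c);b=cv2.boxPoints(r)
    print(name,r[0],onz(p,*r[0],z),"depthpt",dpt(p,d,*r[0]),cv2.contourArea(c))
    for q in b: print("   ",q,onz(p,*q,z)[:2])
for c in blobs(im,(22,120,120),(35,255,255))[:4]: rep("yel",c,.06)
for c in blobs(im,(100,120,80),(125,255,255),150)[:4]: rep("blue",c,.058)
for n,u,v in(("lidblock",357,222),("lidplate",350,212),("box",150,214),("boxblk",160,224),("sq",337,242),("tall",118,229),("brown",277,140),("tape",374,161),("bench",230,180),("big",81,240)): print(n,dpt(p,d,u,v))
x=cv2.resize(im[150:280,60:430],None,fx=2.15,fy=2.15,interpolation=cv2.INTER_CUBIC);cv2.imwrite("pics/top0c.png",x)
E
```

```text
yel (258.79638671875, 174.42987060546875) [0.6229 0.0326 0.06  ] depthpt [0.6212 0.0325 0.0735] 181.5
    [238.4163 178.5656] [0.6079 0.099 ]
    [277.1855 164.7195] [ 0.6563 -0.027 ]
    [279.1765 170.2941] [ 0.638  -0.0338]
    [240.4073 184.1403] [0.5897 0.0921]
yel (347.3653869628906, 198.67308044433594) [ 0.5495 -0.2578  0.06  ] depthpt [ 0.5536 -0.2664  0.0108] 122.0
    [332.5858 201.9941] [ 0.5376 -0.2098]
    [360.1982 190.6243] [ 0.5768 -0.2995]
    [362.145  195.3521] [ 0.5614 -0.3059]
    [334.5325 206.7219] [ 0.5223 -0.2162]
blue (419.2908630371094, 167.89683532714844) [ 0.656  -0.4931  0.058 ] depthpt [ 0.6633 -0.509   0.0094] 3004.5
    [385.3383 146.2602] [ 0.7255 -0.3818]
    [446.5576 138.2751] [ 0.7564 -0.5834]
    [453.2434 189.5334] [ 0.5871 -0.6036]
    [392.0241 197.5186] [ 0.5566 -0.4038]
blue (268.1855163574219, 201.71945190429688) [0.5341 0.     0.058 ] depthpt [ 0.5371 -0.0004  0.0176] 2042.5
    [239.5113 185.0317] [0.5869 0.095 ]
    [279.8009 170.6425] [ 0.6372 -0.036 ]
    [296.8597 218.4072] [ 0.4817 -0.0944]
    [256.5701 232.7964] [0.4322 0.0357]
lidblock [ 0.4755 -0.2969  0.023 ]
lidplate [ 0.5091 -0.2764  0.0062]
box [0.4853 0.3818 0.0688]
boxblk [0.4533 0.3443 0.0866]
sq [ 0.4083 -0.2212  0.0865]
tall [0.4338 0.4541 0.1651]
brown [ 0.7269 -0.0233  0.1163]
tape [ 0.6837 -0.3561  0.0086]
bench [0.6095 0.1307 0.0007]
big [0.3961 0.6131 0.0367]
```

View pics/top0c.png

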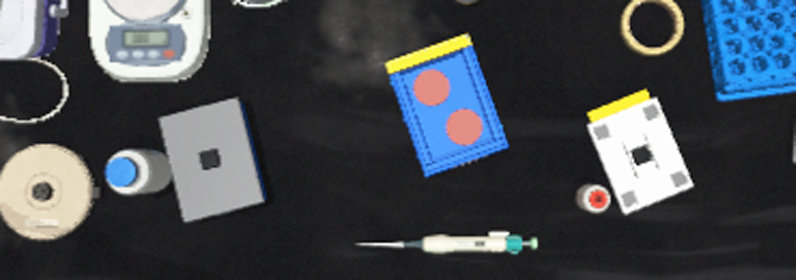

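```bash
cat >> h.py <<'E'
def move(s,target,yaw):
    """shift in tool axes (units of 50mm) and turn deg to get TCP to target with tool x at world yaw deg (tool z down)"""
    r=R.from_quat(s['ee_rot']); M=r.as_matrix()
    d=r.inv().apply(np.asarray(target)-s['tool_pos'])/0.05
    cur=np.degrees(np.arctan2(M[1,0],M[0,0]))
    t=(-(yaw-cur)+180)%360-180
    return np.round(d,3),round(t,2),'cur yaw',round(cur,2),'tilt',np.round(M[:,2],4)
E
python3 - <<'E'
from rig import *
from h import *
np.set_printoptions(precision=4,suppress=True)
s=state();p=camera_params("wrist")
r=R.from_quat(s['ee_rot']);rc=R.from_quat(p['attitude'])
print("cam in tool",r.inv().apply(p['position']-s['tool_pos'])); print((r.inv()*rc).as_matrix())
print(move(s,(0.40,0.33,.26),105))
E
```

```text
cam in tool [ 0.0694 -0.001  -0.1607]
[[-0.0002 -0.9617 -0.2741]
 [ 1.      0.0003 -0.0016]
 [ 0.0016 -0.2741  0.9617]]
(array([-5.79 , -4.884, -0.963]), np.float64(58.45), 'cur yaw', np.float64(163.45), 'tilt', array([-0.0006, -0.0017, -1.    ]))
```

carry_out:
  commands:
    - [[0,0,-1,0],[-1,-0.7,-1.2,8],[-6.7,-4.4,-1.2,58.5],[-6.7,-4.4,-1.2,58.5],[-6.7,-4.4,-1.2,58.5],[-6.7,-4.4,-1.2,58.5],[-6.7,-4.4,-1.2,58.5],[-6.7,-4.4,-1.2,58.5],[-6.7,-4.4,-1.2,58.5],[-6.7,-4.4,-1.2,58.5],[-6.7,-4.4,-1.2,58.5],[-6.7,-4.4,-1.2,58.5]]

```text
time: 1.35
tool_pos: [0.4501, 0.3413, 0.2722]
ee_rot: [0.609, 0.793, -0.0, -0.0]
force: [-0.3, 1.1, -0.8]
gripper_width: 0.998
```

```bash
python3 - <<'E'
from rig import *
from h import *
import pickle
p=camera_params("wrist"); im,d=read_camera("wrist")
cv2.imwrite("pics/w1.png",im);np.save("pics/w1.npy",d);pickle.dump(p,open("pics/w1.pkl","wb"))
print(move(state(),(0.52,0.03,.27),22))
E
```

```text
(array([-6.385, -0.261,  0.043]), np.float64(83.03), 'cur yaw', np.float64(105.03), 'tilt', array([-7.e-04,  2.e-04, -1.e+00]))
```

View pics/w1.png

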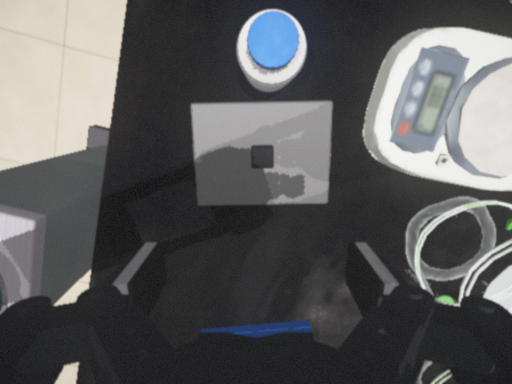

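The box is seen with its block at (262,156) and its lid spanning (192..331, 102..205); the tall bottle stands behind at (271,50). Next: over the tub.

carry_out:
  commands:
    - [[-6.4,-0.3,0,83],[-6.4,-0.3,0,83],[-6.4,-0.3,0,83],[-6.4,-0.3,0,83],[-6.4,-0.3,0,83],[-6.4,-0.3,0,83],[-6.4,-0.3,0,83],[-6.4,-0.3,0,83],[-6.4,-0.3,0,83],[-6.4,-0.3,0,83],[-6.4,-0.3,0,83],[-6.4,-0.3,0,83]]

```text
time: 2.6
tool_pos: [0.5187, 0.029, 0.2724]
ee_rot: [0.981, 0.193, -0.0, -0.0]
force: [0.3, 0.7, -0.1]
gripper_width: 1.002
```

```bash
python3 - <<'E'
from rig import *
from h import *
import pickle
p=camera_params("wrist"); im,d=read_camera("wrist")
cv2.imwrite("pics/w2.png",im);np.save("pics/w2.npy",d);pickle.dump(p,open("pics/w2.pkl","wb"))
print(state()['tool_pos'],state()['qpos'],move(state(),(0.475,-0.29,.27),22))
E
```

```text
[0.51868914 0.02879005 0.27243953] [ 7.43041116e-03 -6.56404630e-02  1.85431864e+00  9.84050425e-05
  1.35301941e+00  1.19106381e+00] (array([-3.216,  5.574,  0.048]), np.float64(0.18), 'cur yaw', np.float64(22.18), 'tilt', array([-1.e-04,  1.e-04, -1.e+00]))
```

View pics/w2.png

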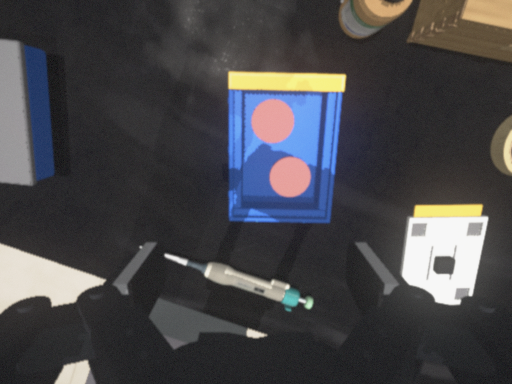

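The tub is whole in view, with its lip at (287,81), rim corners (229,222),(331,222), and the lid at the right, with its block at (444,264).

carry_out:
  commands:
    - [[-3.2,5.6,0,0],[-3.2,5.6,0,0],[-3.2,5.6,0,0],[-3.2,5.6,0,0],[-3.2,5.6,0,0],[-3.2,5.6,0,0],[-3.2,5.6,0,0],[-3.2,5.6,0,0],[-3.2,5.6,0,0],[-3.2,5.6,0,0]]

```text
time: 3.65
tool_pos: [0.4754, -0.2905, 0.2724]
ee_rot: [0.982, 0.191, 0.0, -0.0]
force: [-0.8, 0.3, -0.8]
gripper_width: 1.0
```

```bash
python3 - <<'E'
from rig import *
from h import *
import pickle
p=camera_params("wrist"); im,d=read_camera("wrist")
cv2.imwrite("pics/w3.png",im);np.save("pics/w3.npy",d);pickle.dump(p,open("pics/w3.pkl","wb"))
print(state()['tool_pos'])
E
```

```text
[ 0.47547587 -0.29034202  0.27249608]
```

View pics/w3.png

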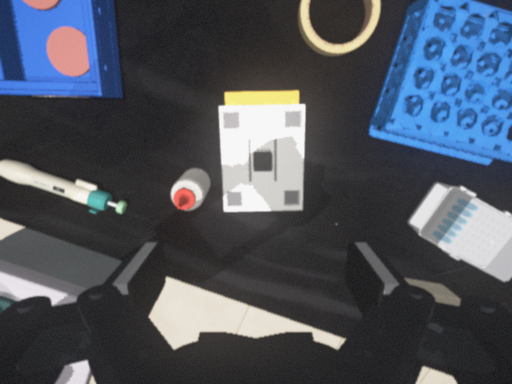

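```bash
python3 - <<'E'
from rig import *
from h import *
import pickle
np.set_printoptions(precision=4,suppress=True)
P={n:pickle.load(open(f"pics/{n}.pkl","rb")) for n in("w1","w2","w3")};P["top"]=camera_params("top")
I={n:cv2.imread(f"pics/{n}.png") for n in("w1","w2","w3")};I["top"]=cv2.imread("pics/top0.png")
def sub(n,x0,y0,x1,y1,lo,hi,amin,amax,off=None):
    im=I[n][y0:y1,x0:x1];f=4
    im=cv2.resize(im,None,fx=f,fy=f,interpolation=cv2.INTER_CUBIC)
    m=cv2.inRange(cv2.cvtColor(im,cv2.COLOR_BGR2HSV),lo,hi)
    cs,_=cv2.findContours(m,cv2.RETR_LIST,cv2.CHAIN_APPROX_NONE)
    out=[]
    for c in cs:
        a=cv2.contourArea(c)/f/f
        if amin<a<amax:
            r=cv2.minAreaRect(c);M=cv2.moments(c)
            cen=np.array([M['m10'],M['m01']])/M['m00']
            g=lambda q:(np.array(q)+.5)/f-.5+[x0,y0]
            out.append((a,g(cen),np.array([g(q) for q in cv2.boxPoints(r)])))
    return out
def show(t,n,o,z):
    for a,c,b in o: print(t,n,round(a),c,onz(P[n],*c,z),"sides",[round(1000*np.linalg.norm(onz(P[n],*b[i],z)-onz(P[n],*b[i-1],z)),1) for i in(1,2)])
for n,w in(("w3",(205,85,320,225)),("w2",(395,200,495,305)),("top",(325,185,390,255))):
    show("plate",n,sub(n,*w,(0,0,150),(180,90,255),200,20000),.008)
    show("recess",n,sub(n,*w,(0,0,70),(180,60,148),15,600),.003)
    show("block",n,sub(n,*w,(0,0,0),(180,255,60),40,600),.022)
    show("tongue",n,sub(n,*w,(20,100,100),(38,255,255),30,3000),.004)
for n,w in(("w2",(215,60,360,235)),("top",(235,160,300,240))):
    show("lip",n,sub(n,*w,(20,100,100),(38,255,255),30,3000),.065)
    show("blue",n,sub(n,*w,(95,80,40),(125,255,255),500,30000),.058)
for n,w in(("w1",(180,90,340,215)),("top",(125,185,190,260))):
    show("blk",n,sub(n,*w,(0,0,0),(180,255,60),30,700),.086)
    show("box",n,sub(n,*w,(0,0,65),(180,90,255),500,30000),.072)
print([ (n,dpt(P[n],np.load(f"pics/{n}.npy"),*q)) for n,q in(("w3",(263,161)),("w3",(240,140)),("w1",(262,156)),("w1",(220,120)),("w2",(287,81)),("w2",(233,150)))])
E
```

```text
plate w3 379 [262.4114 160.8672] [ 0.4746 -0.3028  0.008 ] sides [np.float64(29.2), np.float64(27.3)]
plate w3 8885 [262.021  156.2054] [ 0.4805 -0.2997  0.008 ] sides [np.float64(117.1), np.float64(153.0)]
recess w3 176 [291.2238 197.1714] [ 0.4398 -0.3633  0.003 ] sides [np.float64(20.2), np.float64(20.4)]
recess w3 360 [262.4115 160.8758] [ 0.4739 -0.3032  0.003 ] sides [np.float64(28.8), np.float64(26.9)]
recess w3 27 [274.9704 163.0906] [ 0.4776 -0.3211  0.003 ] sides [np.float64(1.8), np.float64(56.5)]
recess w3 160 [268.8486  86.9792] [ 0.5693 -0.2732  0.003 ] sides [np.float64(7.4), np.float64(90.1)]
block w3 91 [210.4244 220.2346] [ 0.3687 -0.265   0.022 ] sides [np.float64(20.8), np.float64(19.2)]
block w3 300 [213.5637  92.5098] [ 0.5352 -0.2096  0.022 ] sides [np.float64(35.1), np.float64(40.3)]
tongue w3 994 [261.3077  96.6601] [ 0.5541 -0.2685  0.004 ] sides [np.float64(101.9), np.float64(18.0)]
plate w2 345 [443.6997 264.6407] [ 0.4739 -0.3081  0.008 ] sides [np.float64(32.0), np.float64(33.5)]
plate w2 5995 [443.6845 255.0399] [ 0.4881 -0.2992  0.008 ] sides [np.float
[... 2439 characters left out ...]
 sides [np.float64(138.1), np.float64(21.5)]
blue top 2162 [268.4346 201.7455] [ 0.5341 -0.0008  0.058 ] sides [np.float64(143.8), np.float64(168.8)]
blk w1 98 [257.0011 162.928 ] [0.4496 0.3469 0.086 ] sides [np.float64(15.7), np.float64(28.9)]
box w1 14283 [262.1693 151.3521] [0.4526 0.3595 0.072 ] sides [np.float64(163.1), np.float64(126.2)]
box top 2230 [154.6654 224.6028] [0.4513 0.3646 0.072 ] sides [np.float64(179.3), np.float64(167.1)]
[('w3', array([ 0.4768, -0.3025,  0.0209])), ('w3', array([ 0.4898, -0.2629,  0.0068])), ('w1', array([0.4531, 0.356 , 0.085 ])), ('w1', array([0.396 , 0.3819, 0.0725])), ('w2', array([0.6222, 0.0308, 0.0634])), ('w2', array([0.5241, 0.0598, 0.0563]))]
```

```bash
python3 - <<'E'
from rig import *
from h import *
import pickle
np.set_printoptions(precision=4,suppress=True)
P={n:pickle.load(open(f"pics/{n}.pkl","rb")) for n in("w1","w2","w3")};P["top"]=camera_params("top")
I={n:cv2.imread(f"pics/{n}.png") for n in("w1","w2","w3")};I["top"]=cv2.imread("pics/top0.png")
def rect(n,x0,y0,x1,y1,lo,hi,z):
    m=np.zeros(I[n].shape[:2],np.uint8);m[y0:y1,x0:x1]=cv2.inRange(cv2.cvtColor(I[n],cv2.COLOR_BGR2HSV),lo,hi)[y0:y1,x0:x1]
    m=cv2.morphologyEx(m,cv2.MORPH_CLOSE,np.ones((3,3)))
    c=max(cv2.findContours(m,cv2.RETR_EXTERNAL,cv2.CHAIN_APPROX_NONE)[0],key=cv2.contourArea)
    X=np.array([onz(P[n],*q[0],z)[:2] for q in c])*1000
    r=cv2.minAreaRect(X.astype(np.float32))
    a=r[2]; 
    # bring to angle (mod 90) nearest 20
    a=(a+25)%90-25
    print(n,"z",z,"cen",np.array(r[0]),"size",np.array(r[1]),"ang mod90",round(a,2));return r
Y=((18,80,100),(38,255,255));W=((0,0,75),(180,90,255))
print("tongue");rect("w3",205,85,320,225,*Y,.004);rect("w2",395,190,495,305,*Y,.004);rect("top",325,185,370,215,*Y,.004)
print("plate");rect("w3",218,103,308,213,*W,.008);rect("w2",395,214,495,305,*W,.008)
print("lip");rect("w2",215,60,360,100,*Y,.065);rect("top",235,160,300,190,*Y,.065)
B=((95,80,40),(125,255,255))
print("tub");rect("w2",215,90,360,235,*B,.058);rect("top",235,160,300,240,*B,.058)
print("box");G=((0,0,55),(180,70,255))
rect("w1",180,96,340,215,*G,.072);rect("top",134,190,182,255,((0,0,80)),(180,70,255),.072)
print("lidblk tri",tri(P["w3"],(262.4,161),P["w2"],(443.7,264.6)))
print("lidblk tri",tri(P["w3"],(262.4,161),P["top"],(357.8,222.)))
print("boxblk tri",tri(P["w1"],(262,156),P["top"],(157.1,224.0)))
print("lip tri",tri(P["w2"],(286.47,80.84),P["top"],(258.5,174.5)))
f=lambda n,x0,y0,x1,y1:cv2.resize(I[n][y0:y1,x0:x1],(390,390),interpolation=cv2.INTER_NEAREST)
cv2.imwrite("pics/c1.png",np.hstack([f("top",130,190,190,250),f("top",325,190,385,250)]))
cv2.imwrite("pics/c2.png",np.hstack([f("w1",180,80,340,240),f("w3",200,85,330,215)]))
E
```

```text
tongue
w3 z 0.004 cen [ 553.9597 -268.7119] size [ 18.3847 101.4169] ang mod90 23.09
w2 z 0.004 cen [ 553.497  -268.0887] size [ 20.4767 103.3387] ang mod90 23.3
top z 0.004 cen [ 554.0437 -267.2999] size [ 17.5305 102.056 ] ang mod90 22.98
plate
w3 z 0.008 cen [ 475.0642 -301.3022] size [154.7088 127.7401] ang mod90 22.04
w2 z 0.008 cen [ 479.2767 -304.8136] size [155.1787 145.478 ] ang mod90 22.18
lip
w2 z 0.065 cen [622.0338  31.6405] size [ 20.2375 135.2838] ang mod90 20.85
top z 0.065 cen [622.1505  32.9299] size [ 19.9028 135.3641] ang mod90 21.0
tub
w2 z 0.058 cen [538.8339 -11.8197] size [165.2313 169.3142] ang mod90 21.12
top z 0.058 cen [534.5211  -0.0036] size [168.1117 140.0282] ang mod90 20.8
box
w1 z 0.072 cen [454.7694 356.4482] size [170.7117 132.252 ] ang mod90 14.96
top z 0.072 cen [450.9803 365.2333] size [164.1884 146.3015] ang mod90 16.06
lidblk tri (array([ 0.4756, -0.3022,  0.0148]), np.float64(0.00016162272281642164))
lidblk tri (array([ 0.4756, -0.3019,  0.0134]), np.float64(0.0010662821771261445))
boxblk tri (array([0.4533, 0.3552, 0.0796]), np.float64(0.00018622650710422092))
lip tri (array([0.619 , 0.0332, 0.0901]), np.float64(0.0005600244848181337))
```

View pics/c1.png

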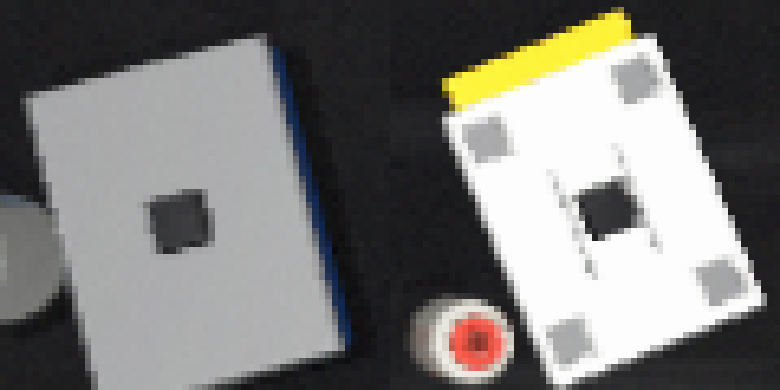

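View pics/c2.png

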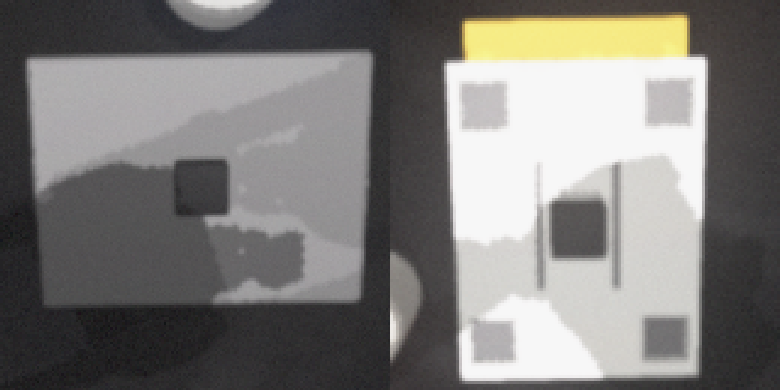

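```bash
python3 - <<'E'
from h import *
import pickle
np.set_printoptions(precision=4,suppress=True)
P={n:pickle.load(open(f"pics/{n}.pkl","rb")) for n in("w1","w2","w3")}
for z in(.058,.0):
  for n in("w2","w3"): print(n,z,proj(P[n],(.483,-.093,z)))
I={n:cv2.imread(f"pics/{n}.png") for n in("w1","w2","w3")}
f=lambda n,x0,y0,x1,y1:cv2.resize(I[n][y0:y1,x0:x1],(390,390),interpolation=cv2.INTER_NEAREST)
cv2.imwrite("pics/c3.png",np.hstack([f("w2",305,195,345,235),f("w3",90,70,130,110)]))
E
```

```text
w2 0.058 [329.7518 222.7649]
w3 0.058 [100.9662  95.3039]
w2 0.0 [320.646  208.5239]
w3 0.0 [121.7939  96.7553]
```

View pics/c3.png

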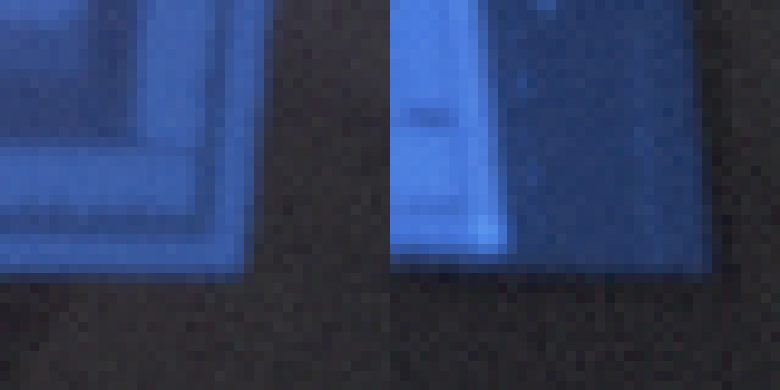

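```bash
python3 - <<'E'
import rig
from rig import *
from h import *
print([k for k in dir(rig) if not k.startswith('_')])
print(state().keys())
print(move(state(),(0.4757,-0.302,.08),23.1)); print(move(state(),(0.4757,-0.302,.0205),23.1))
E
```

```text
['IKError', 'camera_params', 'close_job', 'read_camera', 'state', 'tip_extent']
dict_keys(['time', 'qpos', 'qvel', 'joint_efforts', 'tool_pos', 'ee_rot', 'force', 'ft_torque', 'gripper_width'])
(array([-0.085,  0.219,  3.85 ]), np.float64(-1.02), 'cur yaw', np.float64(22.08), 'tilt', array([ 1.e-04,  5.e-04, -1.e+00]))
(array([-0.085,  0.22 ,  5.04 ]), np.float64(-1.02), 'cur yaw', np.float64(22.08), 'tilt', array([ 1.e-04,  5.e-04, -1.e+00]))
```

carry_out:
  commands:
    - [[-0.085,0.22,1,-1],[-0.085,0.22,2,-1],[-0.085,0.22,3,-1],[-0.085,0.22,3.8,-1],[-0.085,0.22,4.3,-1],[-0.085,0.22,4.6,-1],[-0.085,0.22,4.8,-1],[-0.085,0.22,4.8,-1]]
  claw: 50
  squeeze: 25

```text
time: 4.5
tool_pos: [0.4753, -0.3029, 0.0321]
ee_rot: [0.98, 0.199, -0.0, -0.0]
force: [0.1, 0.2, -0.3]
gripper_width: 0.582
```

```bash
python3 - <<'E'
import rig
from rig import *
from h import *
te=rig.tip_extent
print(te() if callable(te) else te)
s=state();print(s['tool_pos'],s['force'],s['gripper_width'],move(s,(0.4757,-0.302,.0205),23.1))
p=camera_params("wrist");im,d=read_camera("wrist");cv2.imwrite("pics/w4.png",im)
print("block centre should be at",proj(p,(.4757,-.302,.022)))
E
```

```text
0.011
[ 0.47530909 -0.30288824  0.03206941] [ 0.14009957  0.20752581 -0.25489381] 0.5823115322466703 (array([ 0.014, -0.013,  0.231]), np.float64(-0.09), 'cur yaw', np.float64(23.01), 'tilt', array([-7.e-04,  5.e-04, -1.e+00]))
block centre should be at [252.52254923 224.20612149]
```

View pics/w4.png

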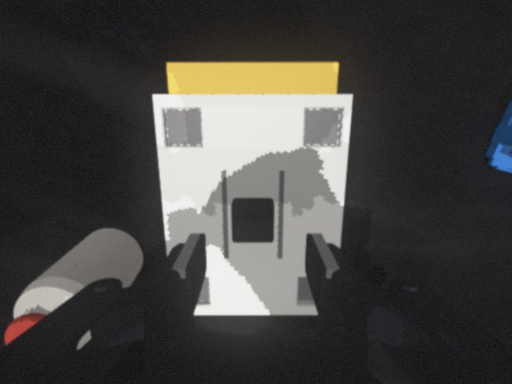

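The block is centred between the jaws at (252,220), the bottle clear at the left. Go down and close.

carry_out:
  commands:
    - [[0,0,0.12,0],[0,0,0.23,0],[0,0,0.23,0]]

```text
time: 4.85
tool_pos: [0.4751, -0.3036, 0.0209]
ee_rot: [0.98, 0.199, -0.0, -0.0]
force: [0.2, 0.6, 0.2]
gripper_width: 0.581
```

carry_out:
  commands:
    - [[0,0,0,0],[0,0,0,0],[0,0,0,0],[0,0,0,0],[0,0,0,0],[0,0,0,0],[0,0,0,0],[0,0,0,0]]
  claw: 10
  squeeze: 30

```text
time: 5.65
tool_pos: [0.4752, -0.3036, 0.021]
ee_rot: [0.98, 0.199, 0.0, -0.0]
force: [0.0, -0.1, 0.2]
gripper_width: 0.121
```

Opening 10 mm: the block was not gripped. Look.

```bash
python3 - <<'E'
from rig import *
from h import *
s=state();print(s['tool_pos'],s['gripper_width'])
p=camera_params("wrist");im,d=read_camera("wrist");cv2.imwrite("pics/w5.png",im)
p=camera_params("scene");im,d=read_camera("scene");print(proj(p,(.4757,-.302,.02)));cv2.imwrite("pics/s5.png",im)
E
```

```text
[ 0.47523668 -0.30358978  0.02099388] 0.12064372852960172
[318.91268365 175.66518344]
```

View pics/w5.png

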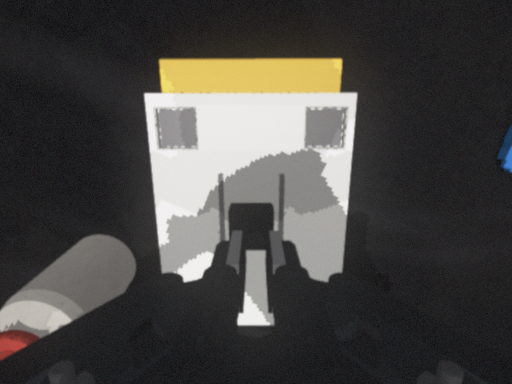

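```bash
python3 - <<'E'
from rig import *
from h import *
np.set_printoptions(precision=4,suppress=True)
s=state();r=R.from_quat(s['ee_rot'])
p=camera_params("wrist");im,d=read_camera("wrist")
for q in((236,236),(237,250),(238,268),(277,236),(278,250),(279,268),(252,215),(256,244),(256,255),(256,300),(222,265),(292,265)):
    print(q,d[q[1],q[0]],"tool",r.inv().apply(dpt(p,d,*q)-s['tool_pos'])*1000,im[q[1],q[0]])
cv2.imwrite("pics/c5.png",cv2.resize(im[190:340,180:340],None,fx=4,fy=4)[:600])
E
```

```text
(236, 236) 0.14268893 tool [ 10.4559  -8.0603 -29.052 ] [87 86 87]
(237, 250) 0.12963235 tool [ 10.0853  -6.8183 -42.7417] [89 90 89]
(238, 268) 0.11759143 tool [  8.8763  -5.7194 -55.6149] [92 93 91]
(277, 236) 0.14307472 tool [ 10.2935  11.2021 -28.7184] [91 90 90]
(278, 250) 0.1289408 tool [ 10.3966  10.6042 -43.391 ] [88 86 88]
(279, 268) 0.11354746 tool [ 10.9441   9.8142 -59.2462] [46 44 44]
(252, 215) 0.16950871 tool [10.6834 -0.8193 -1.0956] [46 46 47]
(256, 244) 0.17522737 tool [-7.3487  1.4191 -0.3165] [45 45 45]
(256, 255) 0.19257325 tool [-21.611    1.4681  13.6405] [162 165 164]
(256, 300) 0.20101498 tool [-54.1772   1.4784  13.0898] [162 165 166]
(222, 265) 0.11553973 tool [ 11.0237 -11.6815 -57.1273] [52 52 51]
(292, 265) 0.11391058 tool [ 11.8373  14.7121 -58.6179] [40 40 38]
```

View pics/c5.png

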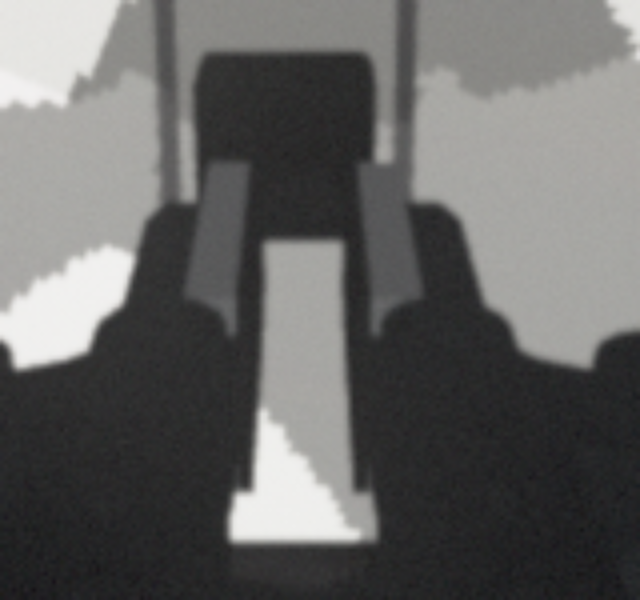

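View pics/s5.png

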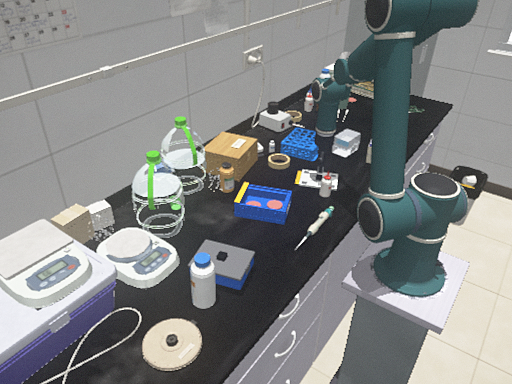

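```bash
python3 - <<'E'
from rig import *
from h import *
np.set_printoptions(precision=3,suppress=True,linewidth=200)
s=state();r=R.from_quat(s['ee_rot'])
p=camera_params("wrist");im,d=read_camera("wrist");np.save("pics/w6.npy",d)
for v in range(205,262,4): print(v,d[v,[222,228,232,236,240,246,256,268,276,282]])
E
```

```text
205 [0.184 0.184 0.178 0.176 0.176 0.177 0.176 0.177 0.184 0.183]
209 [0.183 0.183 0.171 0.17  0.171 0.171 0.17  0.171 0.184 0.183]
213 [0.184 0.172 0.171 0.169 0.17  0.17  0.169 0.171 0.185 0.183]
217 [0.185 0.173 0.171 0.171 0.17  0.17  0.17  0.171 0.186 0.185]
221 [0.184 0.186 0.17  0.172 0.172 0.171 0.171 0.171 0.186 0.185]
225 [0.184 0.185 0.173 0.172 0.171 0.171 0.172 0.172 0.187 0.185]
229 [0.187 0.188 0.173 0.173 0.173 0.172 0.173 0.173 0.188 0.187]
233 [0.188 0.189 0.147 0.147 0.147 0.174 0.174 0.148 0.147 0.187]
237 [0.189 0.189 0.142 0.142 0.142 0.174 0.174 0.142 0.142 0.189]
241 [0.148 0.148 0.138 0.139 0.138 0.175 0.174 0.137 0.138 0.147]
245 [0.143 0.144 0.135 0.133 0.134 0.175 0.176 0.134 0.134 0.143]
249 [0.14  0.14  0.131 0.131 0.129 0.177 0.177 0.131 0.13  0.129]
253 [0.135 0.127 0.127 0.126 0.127 0.193 0.193 0.127 0.126 0.127]
257 [0.132 0.124 0.124 0.124 0.124 0.193 0.193 0.122 0.123 0.123]
261 [0.128 0.12  0.12  0.121 0.121 0.193 0.193 0.122 0.12  0.12 ]
```

Measured: the fingertips really stand about 23 mm *behind* the reported TCP (depth 0.149 m at row 231, versus 0.170 for the block top), so they closed above the block. I open, shift slightly and go lower in steps.

carry_out:
  commands:
    - [[0,0,0,0],[0,0,0,0],[0,0,0,0],[0,0,0,0],[0,0,0,0],[0.025,-0.04,0,0],[0.025,-0.04,0.2,0],[0.025,-0.04,0.4,0],[0.025,-0.04,0.4,0]]
  claw: 50
  squeeze: 30

```text
time: 6.75
tool_pos: [0.4739, -0.3, -0.0014]
ee_rot: [0.98, 0.199, -0.001, -0.002]
force: [-0.4, 0.8, -0.2]
gripper_width: 0.583
```

```bash
python3 - <<'E'
from rig import *
from h import *
np.set_printoptions(precision=3,suppress=True,linewidth=200)
s=state();print(s['tool_pos'],s['gripper_width'],s['force'])
p=camera_params("wrist");im,d=read_camera("wrist");cv2.imwrite("pics/w7.png",im)
for v in range(205,262,4): print(v,d[v,[180,190,196,200,204,210,300,306,312,318,326]])
E
```

```text
[ 0.474 -0.3   -0.001] 0.5828710697966557 [-0.356  0.781 -0.184]
205 [0.16  0.16  0.16  0.16  0.16  0.16  0.16  0.16  0.159 0.16  0.159]
209 [0.16  0.16  0.161 0.161 0.161 0.162 0.161 0.159 0.16  0.161 0.161]
213 [0.161 0.161 0.161 0.16  0.161 0.161 0.16  0.162 0.161 0.161 0.16 ]
217 [0.161 0.161 0.161 0.161 0.162 0.162 0.162 0.161 0.162 0.162 0.162]
221 [0.163 0.162 0.163 0.163 0.162 0.163 0.163 0.162 0.163 0.162 0.161]
225 [0.163 0.163 0.163 0.163 0.163 0.163 0.164 0.162 0.162 0.163 0.163]
229 [0.164 0.164 0.164 0.164 0.164 0.163 0.164 0.163 0.163 0.163 0.164]
233 [0.164 0.164 0.164 0.164 0.165 0.165 0.164 0.163 0.164 0.164 0.165]
237 [0.165 0.142 0.142 0.142 0.148 0.165 0.165 0.151 0.143 0.142 0.164]
241 [0.166 0.137 0.139 0.138 0.148 0.165 0.166 0.151 0.137 0.137 0.166]
245 [0.142 0.134 0.134 0.136 0.147 0.166 0.166 0.151 0.135 0.133 0.134]
249 [0.139 0.131 0.131 0.138 0.148 0.167 0.166 0.151 0.135 0.131 0.13 ]
253 [0.127 0.127 0.128 0.137 0.148 0.168 0.167 0.15  0.135 0.127 0.126]
257 [0.123 0.122 0.128 0.136 0.148 0.169 0.169 0.151 0.135 0.124 0.123]
261 [0.12  0.12  0.127 0.137 0.147 0.169 0.168 0.149 0.134 0.122 0.12 ]
```

View pics/w7.png

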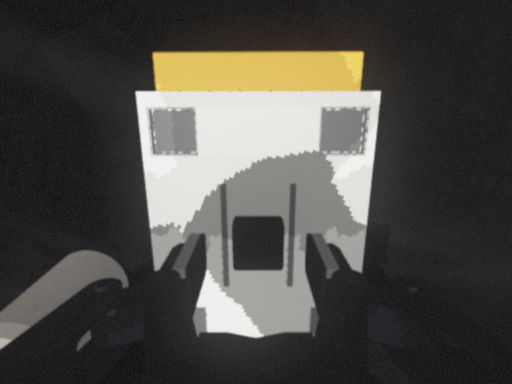

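Block at (258,243) between the tips at (205,235),(305,235); the tips are 3 mm above its top, consistent. Down 12.5 mm, then close.

carry_out:
  commands:
    - [[0.05,0.01,0,0],[0.05,0.01,0.12,0],[0.05,0.01,0.25,0],[0.05,0.01,0.25,0]]

```text
time: 7.2
tool_pos: [0.4773, -0.3002, -0.0127]
ee_rot: [0.98, 0.199, -0.001, -0.001]
force: [-1.4, 0.6, 0.2]
gripper_width: 0.584
```

carry_out:
  commands:
    - [[0,0,0,0],[0,0,0,0],[0,0,0,0],[0,0,0,0],[0,0,0,0],[0,0,0,0],[0,0,0,0]]
  claw: 10
  squeeze: 30

```text
time: 7.9
tool_pos: [0.4785, -0.3008, -0.0108]
ee_rot: [0.98, 0.199, 0.0, 0.0]
force: [-1.0, 1.8, 5.4]
gripper_width: 0.294
```

carry_out:
  commands:
    - [[0,0,-0.3,0],[0,0,-0.8,0],[0,0,-1.6,0],[0,0,-2.4,0],[0,0,-3.0,0],[0,0,-3.0,0],[0,0,-3.0,0]]

```text
time: 8.6
tool_pos: [0.4783, -0.301, 0.1392]
ee_rot: [0.98, 0.199, 0.001, 0.001]
force: [0.1, 0.9, -3.3]
gripper_width: 0.292
```

```bash
python3 - <<'E'
from rig import *
from h import *
np.set_printoptions(precision=4,suppress=True)
s=state();print(s['tool_pos'],s['gripper_width'],s['force'],s['ft_torque'])
p=camera_params("wrist");im,d=read_camera("wrist");cv2.imwrite("pics/w8.png",im);np.save("pics/w8.npy",d)
print(move(s,(.5,-.2,.14),21))
E
```

```text
[ 0.4783 -0.301   0.1392] 0.2918767578464676 [ 0.0869  0.9308 -3.3328] [-0.0067  0.0529  0.0018]
(array([ 1.187, -1.691, -0.017]), np.float64(1.95), 'cur yaw', np.float64(22.95), 'tilt', array([ 0.0014, -0.0012, -1.    ]))
```

View pics/w8.png

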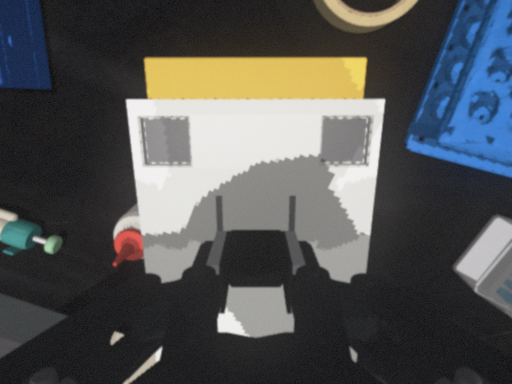

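```bash
cat >> h.py <<'E'
def lidpose(im,d,p,s,win=(100,40,410,300)):
    """lid in tool frame from wrist picture with depth"""
    r=R.from_quat(s['ee_rot']);hsv=cv2.cvtColor(im,cv2.COLOR_BGR2HSV)
    x0,y0,x1,y1=win
    def pts(m):
        k=np.zeros_like(m);k[y0:y1,x0:x1]=m[y0:y1,x0:x1];k=cv2.erode(k,np.ones((5,5)))
        v,u=np.nonzero(k);z=d[v,u];ok=z>.05;v,u,z=v[ok],u[ok],z[ok];K=p['intrinsics']
        c=np.stack([(u-K[0,2])/K[0,0]*z,(v-K[1,2])/K[1,1]*z,z],1)
        w=R.from_quat(p['attitude']).apply(c)+p['position']
        return r.inv().apply(w-s['tool_pos']),w
    wh=cv2.inRange(hsv,(0,0,130),(180,60,255))
    P,W=pts(wh)
    med=np.median(P[:,2]);ok=abs(P[:,2]-med)<.015;P=P[ok];W=W[ok]
    A=np.c_[P[:,:2],np.ones(len(P))];c=np.linalg.lstsq(A,P[:,2],rcond=None)[0]
    print("plate plane in tool: slope x %.2f deg, y %.2f deg, z at axis %.4f"%(np.degrees(np.arctan(c[0])),np.degrees(np.arctan(c[1])),c[2]))
    m=np.zeros(im.shape[:2],np.uint8);m[y0:y1,x0:x1]=cv2.inRange(hsv,(18,80,100),(38,255,255))[y0:y1,x0:x1]
    cc=max(cv2.findContours(m,cv2.RETR_EXTERNAL,cv2.CHAIN_APPROX_NONE)[0],key=cv2.contourArea)
    # cast onto plane through tongue top (4 mm under plate top)
    M=[]
    for q in cc[:,0]:
        dr=r.inv().apply(ray(p,*q));o=r.inv().apply(p['position']-s['tool_pos'])
        n=np.array([c[0],c[1],-1]);t=-(n@o+c[2]+.004)/(n@dr);M.append(o+t*dr)
    M=np.array(M);rr=cv2.minAreaRect((M[:,:2]*1000).astype(np.float32))
    a=(rr[2]+45)%90-45
    print("tongue rect centre tool mm",np.round(rr[0],1),"size",np.round(rr[1],1),"ang in tool",round(a,2),"z",round(M[:,2].mean(),4))
    return rr,c
E
python3 - <<'E'
from rig import *
from h import *
im=cv2.imread("pics/w8.png");d=np.load("pics/w8.npy");s=state();p=camera_params("wrist")
lidpose(im,d,p,s)
E
```

```text
plate plane in tool: slope x 0.72 deg, y -0.45 deg, z at axis -0.0182
tongue rect centre tool mm [81.4  0.8] size [ 17.6 100.6] ang in tool 0.07 z -0.0132
```

Lid lifted and square to the tool (0.07°), its origin at tool (-2.6, 0.8) mm, underside 10 mm above the TCP. To a place above the tub, 15 mm short of home.

```bash
python3 - <<'E'
from rig import *
from h import *
print(move(state(),(.5246,-.0045,.14),20.95))
E
```

```text
(array([ 3.179, -5.077, -0.046]), np.float64(2.0), 'cur yaw', np.float64(22.95), 'tilt', array([-1.4e-03,  8.0e-04, -1.0e+00]))
```

carry_out:
  commands:
    - [[0.3,-0.5,0,0.2],[0.9,-1.4,0,0.6],[1.5,-2.4,0,1],[2.1,-3.3,0,1.4],[2.6,-4.2,0,1.8],[3.0,-4.8,0,2],[3.18,-5.08,0,2],[3.18,-5.08,0,2],[3.18,-5.08,0,2]]

```text
time: 9.55
tool_pos: [0.5238, -0.0047, 0.1362]
ee_rot: [0.983, 0.183, -0.002, -0.0]
force: [-0.1, -0.1, -2.7]
gripper_width: 0.294
```

```bash
python3 - <<'E'
from rig import *
from h import *
import pickle
np.set_printoptions(precision=4,suppress=True)
s=state();print(s['tool_pos'],s['gripper_width'],s['force'])
p=camera_params("wrist");im,d=read_camera("wrist");cv2.imwrite("pics/w9.png",im);np.save("pics/w9.npy",d);pickle.dump((p,s),open("pics/w9.pkl","wb"))
im2,d2=read_camera("top");cv2.imwrite("pics/t9.png",cv2.resize(im2[140:260,200:360],None,fx=5,fy=5)); np.save("pics/t9.npy",d2)
print(move(s,(.5246,-.0045,.07),20.95))
E
```

```text
[ 0.5238 -0.0047  0.1362] 0.294229284261301 [-0.1401 -0.0782 -2.695 ]
(array([0.022, 0.005, 1.325]), np.float64(0.1), 'cur yaw', np.float64(21.05), 'tilt', array([-0.0043, -0.0004, -1.    ]))
```

View pics/w9.png

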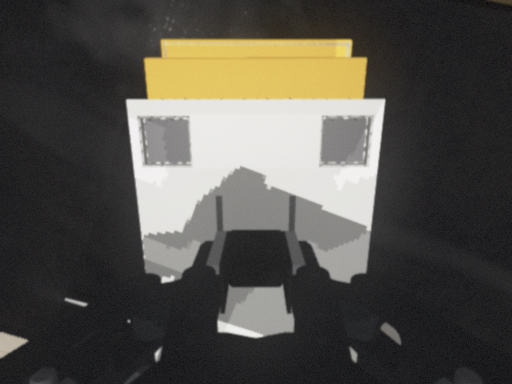

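View pics/t9.png

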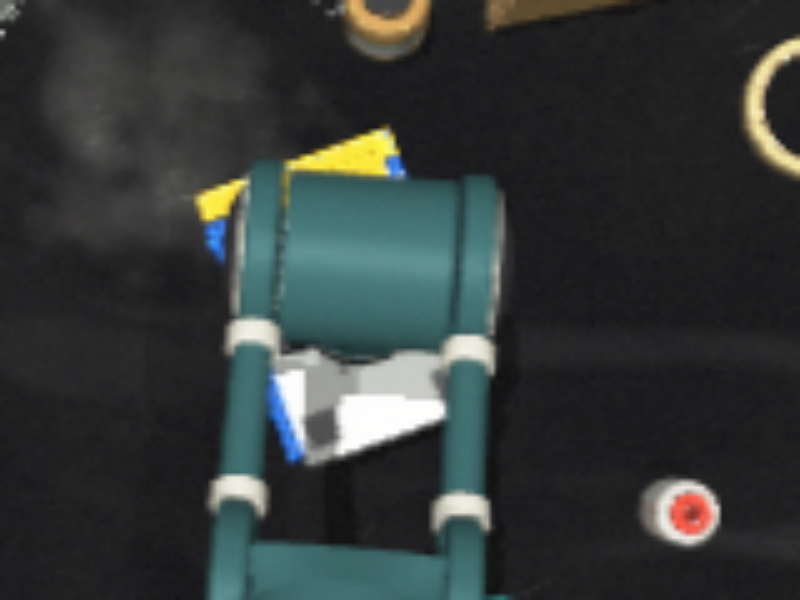

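Lip (161–351, mid 256) and lid (127–384, mid 255.5) are centred on the same column, so y is right. Lower to 4 mm above the rim.

carry_out:
  commands:
    - [[0.02,0,0.4,0],[0.02,0,0.9,0],[0.02,0,1.3,0],[0.02,0,1.55,0],[0.02,0,1.65,0],[0.02,0,1.65,0],[0.02,0,1.65,0]]
  squeeze: 22

```text
time: 10.35
tool_pos: [0.5272, -0.0049, 0.0568]
ee_rot: [0.983, 0.182, 0.001, 0.0]
force: [-0.1, 0.8, -1.9]
gripper_width: 0.297
```

```bash
python3 - <<'E'
from rig import *
from h import *
import pickle
np.set_printoptions(precision=4,suppress=True)
s=state();print(s['tool_pos'],s['gripper_width'],s['force'])
p=camera_params("wrist");im,d=read_camera("wrist");cv2.imwrite("pics/w10.png",im);np.save("pics/w10.npy",d);pickle.dump((p,s),open("pics/w10.pkl","wb"))
im2,d2=read_camera("scene");x,y=map(int,proj(camera_params("scene"),(.53,0,.06)));print(x,y);cv2.imwrite("pics/s10.png",cv2.resize(im2[y-50:y+50,x-60:x+60],None,fx=6,fy=6))
print(proj(p,(.6125,.0285,.06)),"lip mid expected")
E
```

```text
[ 0.5272 -0.0049  0.0568] 0.29670078009303824 [-0.0604  0.8044 -1.9106]
267 196
[251.5252  57.138 ] lip mid expected
```

View pics/w10.png

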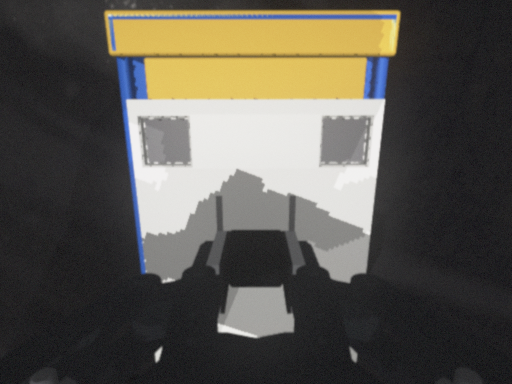

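View pics/s10.png

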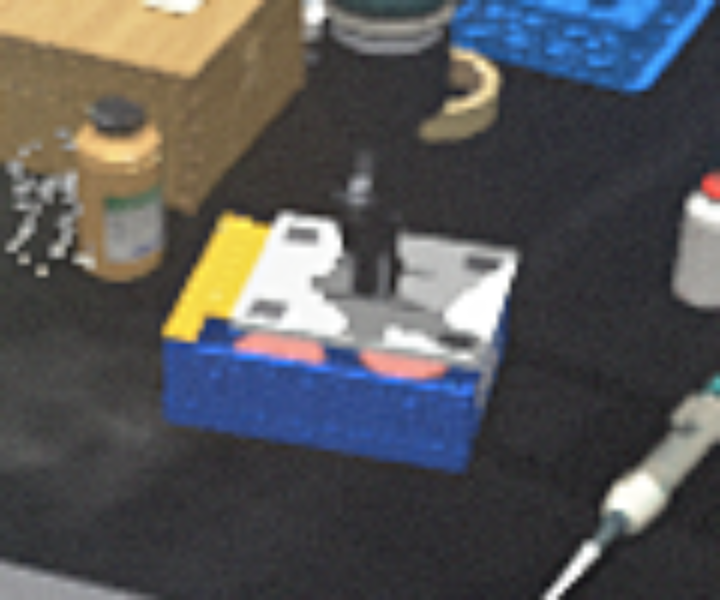

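The lid sits 1.5 mm to the right of the lip's middle (255.5 vs 252.5 px) and the tongue has only 2 mm before the lip; I shift both and lower onto the near rim.

carry_out:
  commands:
    - [[-0.06,-0.03,0,0],[-0.06,-0.03,0,0],[-0.06,-0.03,0.08,0],[-0.06,-0.03,0.14,0],[-0.06,-0.03,0.18,0],[-0.06,-0.03,0.21,0],[-0.06,-0.03,0.24,0],[-0.06,-0.03,0.24,0]]

```text
time: 11.25
tool_pos: [0.5234, -0.004, 0.0444]
ee_rot: [0.983, 0.182, 0.0, -0.0]
force: [-0.9, 1.9, 4.1]
gripper_width: 0.294
```

```bash
cat > look.py <<'E'
import sys
from rig import *
from h import *
import pickle
n=sys.argv[1]
np.set_printoptions(precision=4,suppress=True)
s=state();print(s['time'],s['tool_pos'],s['gripper_width'],s['force'],s['ft_torque'],R.from_quat(s['ee_rot']).as_matrix()[:,2])
p=camera_params("wrist");im,d=read_camera("wrist");cv2.imwrite(f"pics/w{n}.png",im);np.save(f"pics/w{n}.npy",d);pickle.dump((p,s),open(f"pics/w{n}.pkl","wb"))
if 'l' in sys.argv[2:]: lidpose(im,d,p,s)
if 's' in sys.argv[2:]:
    im2,d2=read_camera("scene");x,y=267,196;cv2.imwrite(f"pics/s{n}.png",cv2.resize(im2[y-50:y+50,x-60:x+60],None,fx=6,fy=6))
E
python3 look.py 11 l
```

```text
11.25 [ 0.5234 -0.004   0.0444] 0.29396959670282735 [-0.9475  1.8772  4.0899] [0.073  0.5411 0.0171] [ 0.0003  0.0002 -1.    ]
plate plane in tool: slope x 3.46 deg, y -0.22 deg, z at axis -0.0181
tongue rect centre tool mm [80.9  1. ] size [17.3 99.8] ang in tool 0.02 z -0.0092
```

View pics/w11.png

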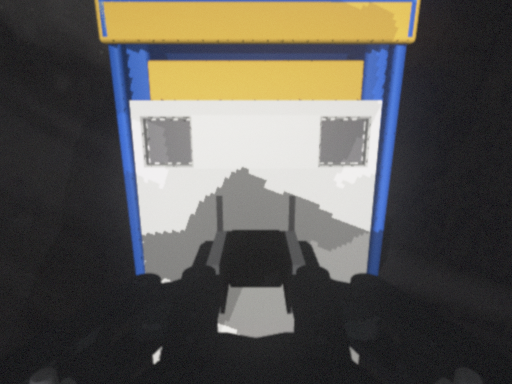

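Tilt is now 3.5° with the near edge on the rim (force 7 N), the tongue at ledge height and centred (256 vs lip 257). Slide forward under the lip.

carry_out:
  commands:
    - [[0.06,0,0,0],[0.12,0,0,0],[0.18,0,0,0],[0.22,0,0,0],[0.25,0,0,0],[0.25,0,0,0]]

```text
time: 11.9
tool_pos: [0.5317, -0.0009, 0.0436]
ee_rot: [0.983, 0.182, -0.004, 0.0]
force: [-11.6, -5.8, 12.6]
gripper_width: 0.294
```

```bash
python3 look.py 12 l
```

```text
11.9 [ 0.5317 -0.0009  0.0436] 0.29412690541533065 [-11.5549  -5.808   12.5562] [-1.0978  2.1258 -0.0211] [-0.0069 -0.0021 -1.    ]
plate plane in tool: slope x 3.36 deg, y -0.22 deg, z at axis -0.0181
tongue rect centre tool mm [85.2  0.7] size [ 25.7 142.9] ang in tool 0.04 z -0.009
```

View pics/w12.png

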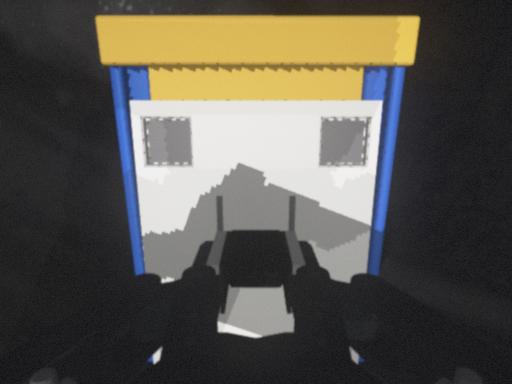

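The tongue is 3 mm under the lip (lip edge at row 64 hides its end), but the push is dragging (12 N sideways, 15 N down). I ease up a millimetre and go on.

carry_out:
  commands:
    - [[0,0,-0.015,0],[0,0,-0.025,0],[0.02,0,-0.025,0],[0.04,0,-0.025,0],[0.04,0,-0.025,0]]

```text
time: 12.45
tool_pos: [0.5317, -0.0008, 0.0436]
ee_rot: [0.983, 0.182, -0.005, 0.001]
force: [-12.4, -8.2, 8.3]
gripper_width: 0.29
```

```bash
python3 look.py 13 l
```

```text
12.45 [ 0.5317 -0.0008  0.0436] 0.2899267812305673 [-12.3587  -8.1981   8.3235] [-1.4862  2.2509 -0.0727] [-0.0104 -0.003  -0.9999]
plate plane in tool: slope x 3.18 deg, y -0.23 deg, z at axis -0.0181
tongue rect centre tool mm [85.1  0.7] size [ 25.7 142.6] ang in tool 0.04 z -0.0092
```

View pics/w13.png

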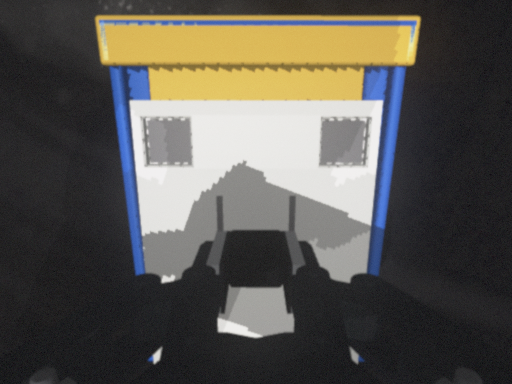

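The slide is blocked: the tongue's tip stands about 2 mm below ledge height (0.0537 − 93·sin 3.8° ≈ 0.0475), so it butts against the edge of the end ledge. I back off 3 mm, lift a little and go in again.

carry_out:
  commands:
    - [[-0.09,0,0,0],[-0.17,0,0,0],[-0.17,0,-0.015,0],[-0.17,0,-0.03,0],[-0.17,0,-0.03,0]]

```text
time: 13.0
tool_pos: [0.5292, -0.0018, 0.0469]
ee_rot: [0.983, 0.182, 0.0, 0.0]
force: [0.6, 0.1, -2.5]
gripper_width: 0.293
```

```bash
python3 look.py 14 l
```

```text
13.0 [ 0.5292 -0.0018  0.0469] 0.2931808706559328 [ 0.5809  0.0966 -2.4557] [-0.0138  0.0515  0.0143] [ 0.0009  0.0001 -1.    ]
plate plane in tool: slope x 2.86 deg, y -0.24 deg, z at axis -0.0180
tongue rect centre tool mm [85.   1.3] size [ 25.6 140.2] ang in tool 0.04 z -0.0097
```

View pics/w14.png

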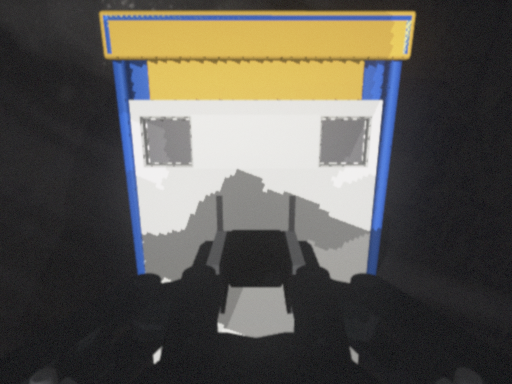

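Free now, tongue tip at about 52 mm height. Forward again to home x.

carry_out:
  commands:
    - [[0.05,0.01,0,0],[0.1,0.01,0,0],[0.14,0.01,0,0],[0.18,0.01,0,0],[0.18,0.01,0,0]]

```text
time: 13.55
tool_pos: [0.5377, 0.0008, 0.0468]
ee_rot: [0.983, 0.182, 0.0, 0.0]
force: [-0.3, 0.1, -2.7]
gripper_width: 0.294
```

```bash
python3 look.py 15 l
```

```text
13.55 [0.5377 0.0008 0.0468] 0.2935929308270141 [-0.3374  0.0979 -2.7349] [ 0.0262  0.0486 -0.0386] [ 0.0004  0.     -1.    ]
plate plane in tool: slope x 2.88 deg, y -0.23 deg, z at axis -0.0180
tongue rect centre tool mm [85.  1.] size [ 25.6 140.9] ang in tool 0.04 z -0.0097
```

View pics/w15.png

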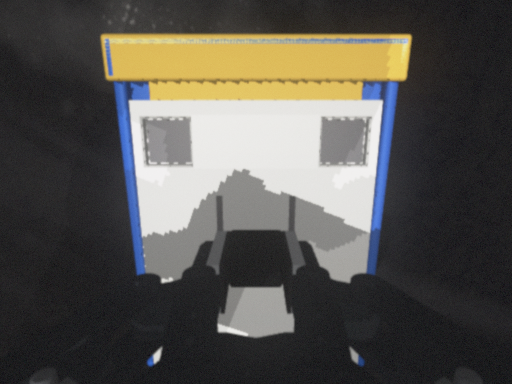

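Tongue fully hooked without contact force; the lid is within 1 mm of home in x. Lower the near edge.

carry_out:
  commands:
    - [[0.01,0.01,0.03,0],[0.01,0.01,0.06,0],[0.01,0.01,0.09,0],[0.01,0.01,0.12,0],[0.01,0.01,0.14,0],[0.01,0.01,0.14,0]]

```text
time: 14.2
tool_pos: [0.5378, 0.0003, 0.0399]
ee_rot: [0.983, 0.182, -0.0, 0.0]
force: [-2.4, -0.9, 1.6]
gripper_width: 0.296
```

```bash
python3 look.py 16 l s
```

```text
14.2 [0.5378 0.0003 0.0399] 0.2958315676511856 [-2.4239 -0.9046  1.5736] [-0.0414  0.098   0.0823] [-0.0001 -0.0001 -1.    ]
plate plane in tool: slope x 1.04 deg, y -0.31 deg, z at axis -0.0181
tongue rect centre tool mm [84.9  0.6] size [ 24.6 141.2] ang in tool 0.06 z -0.0125
```

View pics/w16.png

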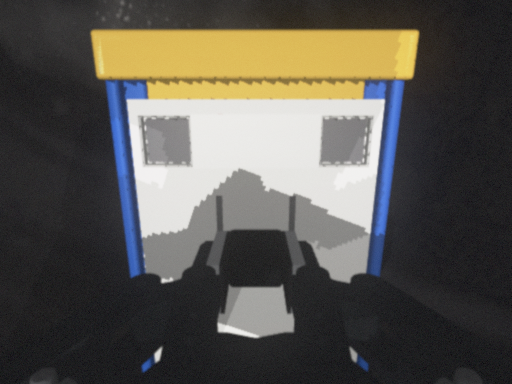

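View pics/s16.png

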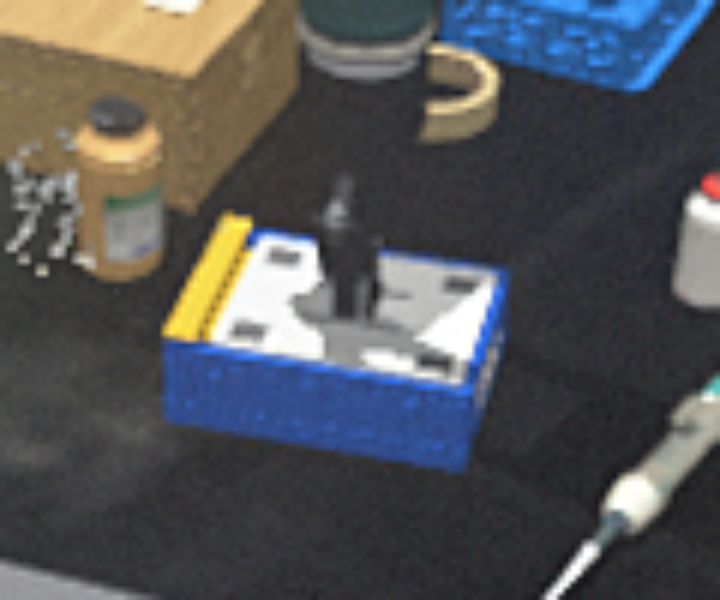

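The lid appears in the tub with the rim all round. A light press, then let go and rise.

carry_out:
  commands:
    - [[0,0,0.02,0],[0,0,0.03,0]]

```text
time: 14.5
tool_pos: [0.5381, 0.0004, 0.0393]
ee_rot: [0.983, 0.182, 0.0, 0.0]
force: [-6.2, -0.8, 12.5]
gripper_width: 0.293
```

carry_out:
  commands:
    - [[0,0,0,0],[0,0,-0.02,0],[0,0,-0.03,0],[0,0,-0.03,0],[0,0,-0.4,0],[0,0,-1.2,0],[0,0,-2.2,0],[0,0,-3.0,0],[0,0,-3.6,0],[0,0,-3.6,0],[0,0,-3.6,0]]
  claw: 50

```text
time: 15.6
tool_pos: [0.5384, 0.0004, 0.219]
ee_rot: [0.983, 0.182, 0.001, 0.0]
force: [0.0, -0.6, -0.6]
gripper_width: 0.582
```

```bash
python3 look.py 17 l s; python3 - <<'E'
from rig import *
from h import *
print(move(state(),(.453,.356,.22),105))
E
```

```text
15.6 [0.5384 0.0004 0.219 ] 0.5819699069007437 [ 0.004  -0.568  -0.6355] [-0.0277 -0.0229 -0.0001] [ 0.002  -0.0001 -1.    ]
plate plane in tool: slope x 0.54 deg, y -0.23 deg, z at axis 0.1619
tongue rect centre tool mm [85.6  0.4] size [ 27.1 140.2] ang in tool 0.02 z 0.1667
(array([ 0.978, -7.239, -0.065]), np.float64(-84.05), 'cur yaw', np.float64(20.95), 'tilt', array([-2.8e-03,  1.0e-04, -1.0e+00]))
```

View pics/w17.png

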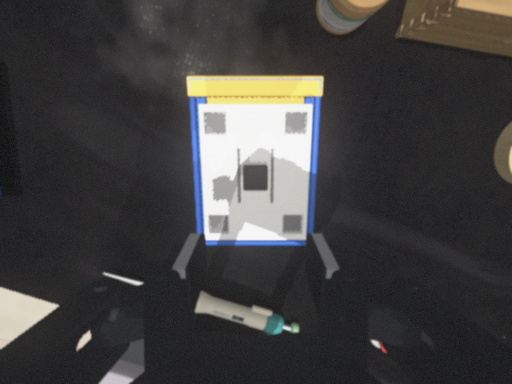

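View pics/s17.png

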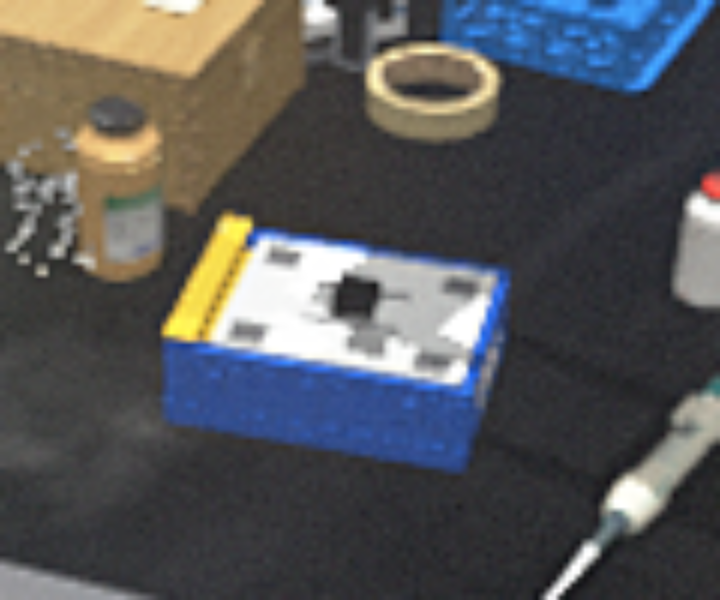

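Lid flat and home (plate top 57 mm, slope ≈0.5°, rim visible on all sides, recesses at (214,122),(296,122),(219,224),(292,224)). Now to the box, jaws along its y so that the camera stays away from the tall bottle.

carry_out:
  commands:
    - [[0.1,-0.9,0,1],[0.25,-1.8,0,2],[0.4,-2.8,0,3],[0.5,-3.8,0,4],[0.65,-4.8,0,5],[0.8,-5.8,0,6],[0.9,-6.6,0,6],[0.97,-7.1,0,6],[0.98,-7.24,0,6],[0.98,-7.24,0,6],[0.98,-7.24,0,6]]

```text
time: 16.8
tool_pos: [0.454, 0.3547, 0.2169]
ee_rot: [0.992, 0.13, -0.001, 0.001]
force: [-0.1, -0.3, 1.3]
gripper_width: 0.584
```

```bash
python3 look.py 18; python3 - <<'E'
from h import *
import pickle
np.set_printoptions(precision=2,suppress=True)
p,s=pickle.load(open("pics/w17.pkl","rb"));im=cv2.imread("pics/w17.png")
h=cv2.cvtColor(im,cv2.COLOR_BGR2HSV)
m=np.zeros(im.shape[:2],np.uint8);m[98:246,196:316]=cv2.inRange(h,(0,0,60),(180,70,135))[98:246,196:316]
cs=cv2.findContours(cv2.morphologyEx(m,cv2.MORPH_CLOSE,np.ones((3,3))),cv2.RETR_EXTERNAL,cv2.CHAIN_APPROX_NONE)[0]
for c in cs:
    if cv2.contourArea(c)>150:
        b=cv2.boundingRect(c);u,v=b[0]+(b[2]-1)/2,b[1]+(b[3]-1)/2
        print(b,onz(p,u,v,.053)[:2]*1000)
p,s=pickle.load(open("pics/w18.pkl","rb"))
print("block expected",proj(p,(.4533,.3552,.086)))
E
```

```text
16.8 [0.454  0.3547 0.2169] 0.5837878043428137 [-0.0708 -0.3014  1.2516] [-0.0202  0.0316  0.027 ] [-0.0016 -0.002  -1.    ]
(283, 215, 18, 17) [497.84 -61.06]
(243, 165, 25, 26) [532.92  -2.73]
block expected [253.21 179.36]
```

View pics/w18.png

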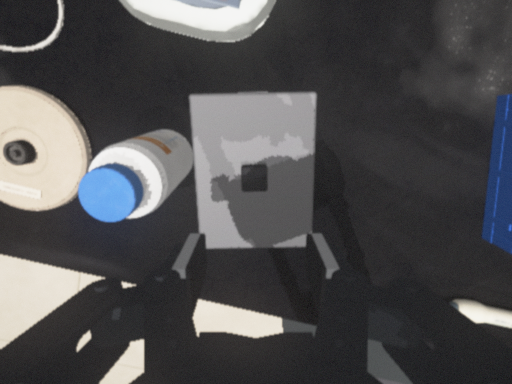

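carry_out:
  commands:
    - [[0,0,0.8,0],[0,0,1.6,0],[0,0,2.3,0],[0,0,2.8,0],[0,0,3.1,0],[0,0,3.24,0],[0,0,3.24,0],[0,0,3.24,0]]

```text
time: 17.65
tool_pos: [0.4554, 0.3565, 0.0577]
ee_rot: [0.992, 0.13, 0.001, -0.001]
force: [0.3, -0.6, 0.2]
gripper_width: 0.584
```

```bash
python3 look.py 19; python3 - <<'E'
from h import *
import pickle
p,s=pickle.load(open("pics/w19.pkl","rb"))
print(proj(p,(.4533,.3552,.086)), R.from_quat(s['ee_rot']).inv().apply(np.array((.4533,.3552,.079))-s['tool_pos'])*1000)
E
```

```text
17.65 [0.4554 0.3565 0.0577] 0.5841335144591187 [ 0.3152 -0.6113  0.173 ] [-0.0782  0.0286  0.0211] [ 0.002   0.0014 -1.    ]
[254.50669244 260.01033529] [ -2.31898286   0.71091642 -21.30313259]
```

View pics/w19.png

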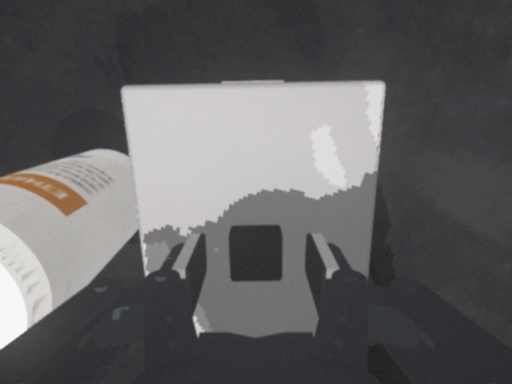

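Block centred at (256,253) between the tips; bottle clear at the left. Down 3 mm and close.

carry_out:
  commands:
    - [[-0.02,0,0.06,0],[-0.02,0,0.06,0],[-0.02,0,0.06,0]]

```text
time: 18.0
tool_pos: [0.4533, 0.356, 0.0537]
ee_rot: [0.991, 0.13, 0.0, -0.0]
force: [-0.7, 0.7, 0.5]
gripper_width: 0.588
```

carry_out:
  commands:
    - [[0,0,0,0],[0,0,0,0],[0,0,0,0],[0,0,0,0],[0,0,0,0],[0,0,0,0],[0,0,0,0]]
  claw: 10
  squeeze: 60

```text
time: 18.7
tool_pos: [0.4535, 0.356, 0.0537]
ee_rot: [0.991, 0.13, 0.0, -0.0]
force: [-1.6, 0.4, 4.8]
gripper_width: 0.288
```

carry_out:
  commands:
    - [[0,0,-0.2,0],[0,0,-0.6,0],[0,0,-1.2,0],[0,0,-1.9,0],[0,0,-2.5,0],[0,0,-2.8,0],[0,0,-2.8,0],[0,0,-2.8,0]]

```text
time: 19.5
tool_pos: [0.4524, 0.3551, 0.1916]
ee_rot: [0.992, 0.13, -0.001, 0.001]
force: [-0.2, 0.2, -3.9]
gripper_width: 0.285
```

```bash
python3 look.py 20;python3 - <<'E'
from rig import *
from h import *
np.set_printoptions(precision=4,suppress=True)
im,d=read_camera("scene");cv2.imwrite("pics/s20.png",im)
import pickle
p,s=pickle.load(open("pics/w20.pkl","rb"));im=cv2.imread("pics/w20.png");d=np.load("pics/w20.npy")
r=R.from_quat(s['ee_rot'])
for q in((160,110),(250,110),(350,110),(150,190),(360,190),(250,200)): print(q,r.inv().apply(dpt(p,d,*q)-s['tool_pos'])*1000)
p,s=pickle.load(open("pics/w17.pkl","rb"));im=cv2.imread("pics/w17.png")
cv2.imwrite("pics/c17.png",cv2.resize(im[70:250,180:330],None,fx=3.3,fy=3.3,interpolation=cv2.INTER_NEAREST))
E
```

```text
19.5 [0.4524 0.3551 0.1916] 0.28465815687171714 [-0.2079  0.19   -3.9422] [-0.0299  0.0189  0.0051] [-0.0019 -0.0014 -1.    ]
(160, 110) [ 67.4747 -42.2913 -17.1101]
(250, 110) [ 67.471   -1.3142 -17.5341]
(350, 110) [ 67.4659  43.9941 -17.9168]
(150, 190) [ 29.8919 -50.2105 -17.7799]
(360, 190) [ 29.8847  52.0649 -17.9607]
(250, 200) [ 24.751   -1.5273 -17.7423]
```

View pics/w20.png

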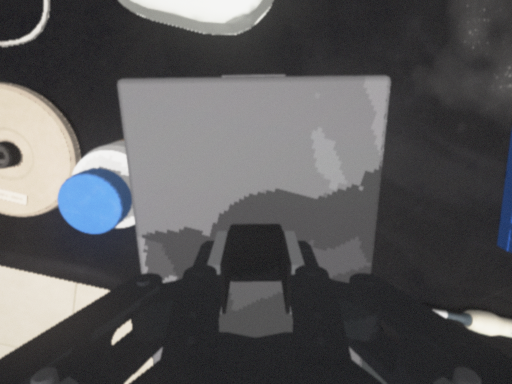

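View pics/s20.png

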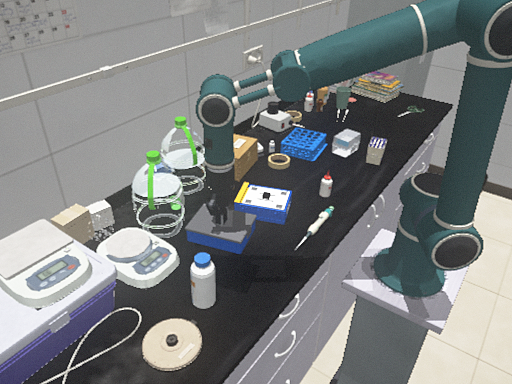

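View pics/c17.png

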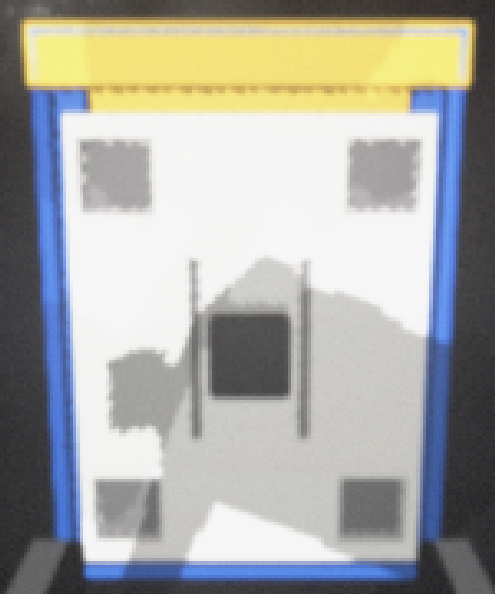

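```bash
python3 - <<'E'
from h import *
import pickle
np.set_printoptions(precision=2,suppress=True)
p,s=pickle.load(open("pics/w17.pkl","rb"))
for z in(.053,.058):
    X=np.array([onz(p,u,v,z)[:2] for u,v in((214.8,122.7),(296.3,122.7),(218.4,223.6),(292.1,223.6))])*1000
    f=X[:2].mean(0)-X[2:].mean(0);l=X[[0,2]].mean(0)-X[[1,3]].mean(0)
    print("z",z,"centre",X.mean(0),"dx",np.linalg.norm(f),"dy",np.linalg.norm(l),"yaw",np.degrees(np.arctan2(f[1],f[0])),np.degrees(np.arctan2(-l[0],l[1])))
p,s=pickle.load(open("pics/w20.pkl","rb"));d=np.load("pics/w20.npy");r=R.from_quat(s['ee_rot'])
o=r.inv().apply(p['position']-s['tool_pos'])
def cast(u,v,z):
    dr=r.inv().apply(ray(p,u,v));return (o+dr*(z-o[2])/dr[2])*1000
L=[];Rr=[];F=[]
near=d<.24
for v in range(95,180,5):
    row=np.nonzero(near[v,80:430])[0]+80
    L.append(cast(row.min()-.5,v,-.0177));Rr.append(cast(row.max()+.5,v,-.0177))
for u in range(150,215,5):
    c=np.nonzero(near[40:150,u])[0]+40;F.append(cast(u,c.min()-.5,-.0177))
for u in range(295,360,5):
    c=np.nonzero(near[40:150,u])[0]+40;F.append(cast(u,c.min()-.5,-.0177))
L,Rr,F=map(np.array,(L,Rr,F))
print("left",L[:,1].mean(),np.degrees(np.polyfit(L[:,0],L[:,1],1)[0]),"right",Rr[:,1].mean(),np.degrees(np.polyfit(Rr[:,0],Rr[:,1],1)[0]),"front",F[:,0].mean(),np.degrees(np.polyfit(F[:,1],F[:,0],1)[0]))
E
```

```text
z 0.053 centre [535.2   -2.33] dx 113.18532622770735 dy 85.09232371879425 yaw 20.77661398015786 20.917225096341458
z 0.058 centre [536.24  -1.92] dx 111.4538251393606 dy 83.79058738918724 yaw 20.7766139801579 20.917225096341515
left -69.00893407125811 39.69787614455842 right 64.0593645427977 0.028512669377085513 front 82.43294959870705 0.7786270792010974
```

```bash
python3 - <<'E'
from h import *
import pickle
np.set_printoptions(precision=2,suppress=True)
p,s=pickle.load(open("pics/w20.pkl","rb"));d=np.load("pics/w20.npy");r=R.from_quat(s['ee_rot'])
o=r.inv().apply(p['position']-s['tool_pos'])
def cast(u,v,z):
    dr=r.inv().apply(ray(p,u,v));return (o+dr*(z-o[2])/dr[2])*1000
near=(d<.195)&(d>.1)
L=[];Rr=[]
for v in range(90,200,5):
    row=np.nonzero(near[v,80:430])[0]+80
    L.append(cast(row.min()-.5,v,-.0177));Rr.append(cast(row.max()+.5,v,-.0177))
L,Rr=np.array(L),np.array(Rr);print(np.c_[L[:,:2],Rr[:,:2]])
F=np.array([cast(u,(np.nonzero(near[40:150,u])[0]+40).min()-.5,-.0177) for u in list(range(140,215,15))+list(range(295,370,15))]);print(F[:,:2])
E
```

```text
[[ 76.08 -60.3   76.06  60.95]
 [ 73.96 -60.11  73.94  61.21]
 [ 71.82 -60.38  71.8   61.01]
 [ 69.66 -60.2   69.64  61.28]
 [ 67.49 -60.46  67.46  60.63]
 [ 65.29 -60.28  65.26  61.35]
 [ 63.07 -60.09  63.04  61.15]
 [ 60.84 -60.36  60.81  61.42]
 [ 58.58 -60.18  58.55  61.22]
 [ 56.31 -59.99  56.27  61.03]
 [ 54.01 -60.26  53.97  61.3 ]
 [ 51.7  -60.07  51.65  61.1 ]
 [ 49.36 -59.88  49.31  61.37]
 [ 47.   -60.16  46.95  61.17]
 [ 44.62 -59.96  44.57  61.44]
 [ 42.22 -59.77  42.17  61.24]
 [ 39.8  -60.05  39.74  61.52]
 [ 37.36 -83.38  37.29  61.32]
 [ 34.89 -83.78  34.82  61.6 ]
 [ 32.4  -84.17  32.33  61.39]
 [ 29.89 -82.14  29.81  61.68]
 [ 27.34 -60.03  27.27  61.47]]
[[ 81.3  -49.73]
 [ 81.3  -43.12]
 [ 81.3  -36.51]
 [ 81.3  -29.9 ]
 [ 81.3  -23.29]
 [ 82.12  18.58]
 [ 82.12  25.18]
 [ 82.12  31.79]
 [ 82.12  38.4 ]
 [ 82.12  45.01]]
```

Box held level, its origin at tool (0.5, 0.5) mm, rotated 0.5°. Lid centre from the recess squares: (535.9, −2.0) mm, yaw 20.85°.

```bash
python3 - <<'E'
from rig import *
from h import *
print(move(state(),(.5353,-.0017,.19),20.35))
E
```

```text
(array([-0.224,  7.318,  0.021]), np.float64(-5.4), 'cur yaw', np.float64(14.95), 'tilt', array([-0.0039, -0.0027, -1.    ]))
```

carry_out:
  commands:
    - [[0,0.3,0,0],[0,0.9,0,-0.6],[-0.05,1.7,0,-1.5],[-0.1,2.6,0,-2.3],[-0.1,3.5,0,-3],[-0.15,4.4,0,-4],[-0.2,5.3,0,-4.8],[-0.22,6.1,0,-5.4],[-0.22,6.8,0,-5.4],[-0.22,7.2,0,-5.4],[-0.22,7.32,0,-5.4],[-0.22,7.32,0,-5.4]]

```text
time: 20.8
tool_pos: [0.5362, -0.0018, 0.1921]
ee_rot: [0.984, 0.176, -0.001, -0.0]
force: [-0.2, 1.0, -3.9]
gripper_width: 0.282
```

carry_out:
  commands:
    - [[0,0,0.3,0],[0,0,0.7,0],[0,0,1.0,0],[0,0,1.2,0],[0,0,1.2,0],[0,0,1.2,0],[0,0,1.2,0]]

```text
time: 21.5
tool_pos: [0.5379, -0.0005, 0.1342]
ee_rot: [0.984, 0.177, 0.001, 0.0]
force: [0.0, 0.1, -3.3]
gripper_width: 0.285
```

```bash
python3 look.py 21 s;python3 - <<'E'
from rig import *
from h import *
np.set_printoptions(precision=4,suppress=True)
import pickle
p,s=pickle.load(open("pics/w21.pkl","rb"));d=np.load("pics/w21.npy");r=R.from_quat(s['ee_rot'])
print(move(s,(.5353,-.0017,.11),20.35))
im,d=read_camera("top");cv2.imwrite("pics/t21.png",cv2.resize(im[140:260,200:360],None,fx=5,fy=5))
E
```

```text
21.5 [ 0.5379 -0.0005  0.1342] 0.28513324135648704 [ 0.027   0.085  -3.3262] [0.0201 0.0253 0.0072] [ 0.0019 -0.0001 -1.    ]
(array([-0.059,  0.003,  0.485]), np.float64(0.02), 'cur yaw', np.float64(20.37), 'tilt', array([ 0.0019, -0.0001, -1.    ]))
```

View pics/w21.png

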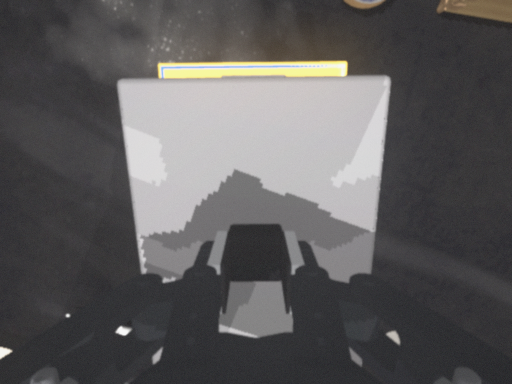

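View pics/s21.png

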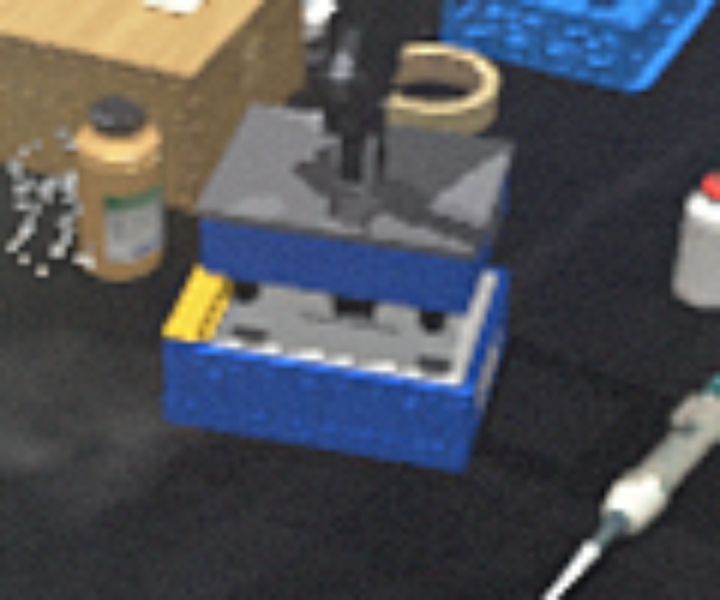

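```bash
python3 - <<'E'
from rig import *
from h import *
np.set_printoptions(precision=1,suppress=True)
import pickle
p,s=pickle.load(open("pics/w21.pkl","rb"));q=camera_params("scene")
print("lip mid expected wrist",proj(p,(.622,.032,.065)))
r=R.from_quat(s['ee_rot'])
c=lambda X:(proj(q,X)-[207,146])*6+2.5
def rot(a,x,y):a=np.radians(a);return np.array([np.cos(a)*x-np.sin(a)*y,np.sin(a)*x+np.cos(a)*y])
bo=s['tool_pos'][:2]+ (r.apply([.0005,.0005,0]))[:2]; lo=np.array([.5359,-.002])
for x in(.056,-.056):
    print("foot sole pred",c([*(bo+rot(20.87,x,.042)),s['tool_pos'][2]-.0543]),"recess mid pred",c([*(lo+rot(20.85,x,.042)),.0555]), "foot sole if centred",c([*(lo+rot(20.85,x,.042)),s['tool_pos'][2]-.0543]))
E
python3 - <<'E'
import cv2
im=cv2.imread("pics/s21.png")[240:410,150:530];cv2.imwrite("pics/s21b.png",cv2.resize(im,None,fx=2.1,fy=2.1))
E
```

```text
lip mid expected wrist [251.9  75.3]
foot sole pred [245.3 297.7] recess mid pred [249.6 332.1] foot sole if centred [250.1 298.3]
foot sole pred [431.1 327.7] recess mid pred [433.8 362.4] foot sole if centred [436.  328.4]
```

View pics/s21b.png

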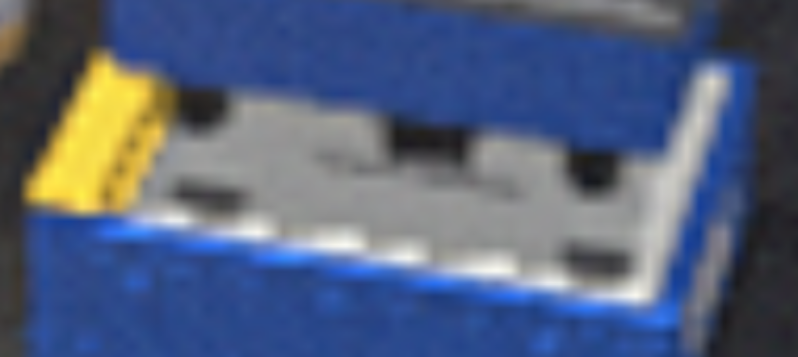

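The feet (247,301),(432,330) and recesses (250,333),(434,365) lie where my poses predict; only a 2.5 mm shift back in x remains. Apply it and go to just above the lid.

carry_out:
  commands:
    - [[-0.05,0,0,0],[-0.05,0,0.1,0],[-0.05,0,0.2,0],[-0.05,0,0.3,0],[-0.05,0,0.3,0],[-0.05,0,0.3,0]]

```text
time: 22.25
tool_pos: [0.5344, -0.0015, 0.1177]
ee_rot: [0.984, 0.177, -0.0, -0.0]
force: [-0.2, -0.5, -3.6]
gripper_width: 0.284
```

```bash
python3 look.py 22 s;python3 - <<'E'
from rig import *
from h import *
print(move(state(),(.5353,-.0017,.107),20.35))
im=cv2.imread("pics/s22.png")[240:410,150:530];cv2.imwrite("pics/s22b.png",cv2.resize(im,None,fx=2.1,fy=2.1))
E
```

```text
22.25 [ 0.5344 -0.0015  0.1177] 0.28396066636322004 [-0.2085 -0.493  -3.6184] [-0.0248  0.0059  0.0149] [-0.001  0.    -1.   ]
(array([0.007, 0.006, 0.226]), np.float64(0.0), 'cur yaw', np.float64(20.35), 'tilt', array([ 2.e-04,  0.e+00, -1.e+00]))
```

View pics/s22b.png

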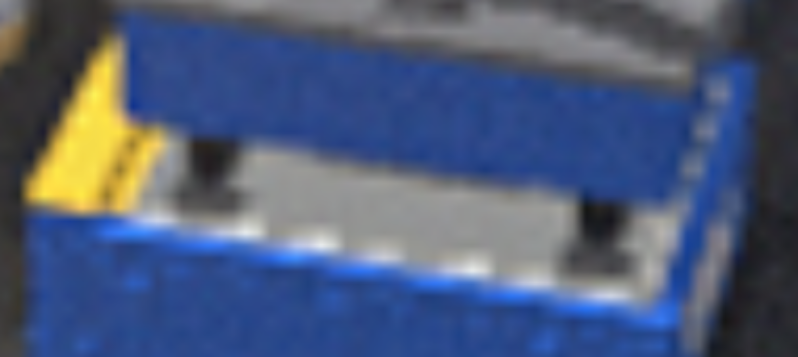

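Feet stand centred over the grey recesses at (213,190) and (600,250). Lower gently.

carry_out:
  commands:
    - [[0.005,0,0.06,0],[0.005,0,0.12,0],[0.005,0,0.17,0],[0.005,0,0.2,0],[0.005,0,0.22,0],[0.005,0,0.22,0]]

```text
time: 22.95
tool_pos: [0.5348, -0.0015, 0.107]
ee_rot: [0.984, 0.177, -0.0, -0.0]
force: [-0.1, 0.7, -2.5]
gripper_width: 0.286
```

```bash
python3 look.py 23 s;python3 - <<'E'
import cv2
im=cv2.imread("pics/s23.png")[240:410,150:530];cv2.imwrite("pics/s23b.png",cv2.resize(im,None,fx=2.1,fy=2.1))
E
```

```text
22.95 [ 0.5348 -0.0015  0.107 ] 0.2855723263402319 [-0.1256  0.7192 -2.5464] [-0.0359 -0.0302 -0.0252] [-0.0004  0.     -1.    ]
```

View pics/s23b.png

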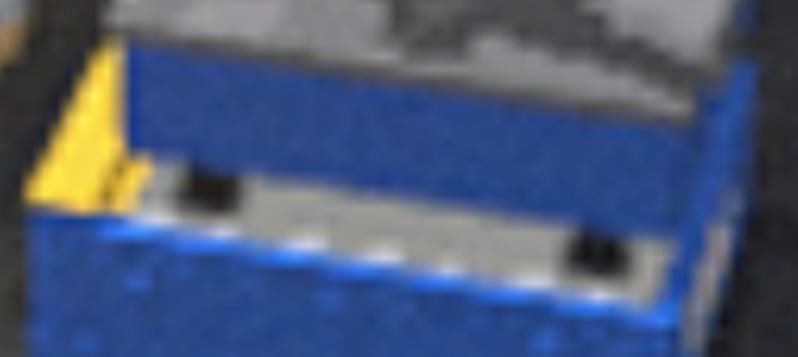

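carry_out:
  commands:
    - [[0,0,0.015,0],[0,0,0.025,0],[0,0,0.025,0]]

```text
time: 23.35
tool_pos: [0.5352, -0.0015, 0.1067]
ee_rot: [0.984, 0.177, 0.0, 0.0]
force: [-1.7, -0.1, 1.6]
gripper_width: 0.29
```

Contact at sole height ≈52–53 mm, i.e. the recess floors (53), not the plate top (58). Let go, rise.

carry_out:
  commands:
    - [[0,0,-0.02,0],[0,0,-0.02,0],[0,0,-0.02,0],[0,0,-0.02,0],[0,0,-0.02,0],[0,0,-0.3,0],[0,0,-0.9,0],[0,0,-1.7,0],[0,0,-2.5,0],[0,0,-3,0],[0,0,-3,0],[0,0,-3,0]]
  claw: 50

```text
time: 24.55
tool_pos: [0.5354, -0.0015, 0.2575]
ee_rot: [0.984, 0.177, 0.001, 0.0]
force: [0.2, 0.2, 0.3]
gripper_width: 0.586
```

```bash
python3 look.py 24 s;python3 - <<'E'
from rig import *
from h import *
np.set_printoptions(precision=4,suppress=True)
import cv2,pickle
im=cv2.imread("pics/s24.png")
p,s=pickle.load(open("pics/w24.pkl","rb"));d=np.load("pics/w24.npy")
for q in((215,110),(295,110),(215,200),(295,200)): print(q,dpt(p,d,*q))
im2,d2=read_camera("top");cv2.imwrite("pics/t24.png",im2);
im3,_=read_camera("scene");cv2.imwrite("pics/sf24.png",im3)
E
```

```text
24.55 [ 0.5354 -0.0015  0.2575] 0.5859112992500296 [0.1587 0.2249 0.3498] [-0.0226  0.0134  0.0378] [ 0.0026 -0.0001 -1.    ]
(215, 110) [0.5846 0.0554 0.1244]
(295, 110) [ 0.6105 -0.0146  0.1242]
(215, 200) [0.5012 0.0279 0.1245]
(295, 200) [ 0.5293 -0.0479  0.1247]
```

View pics/w24.png

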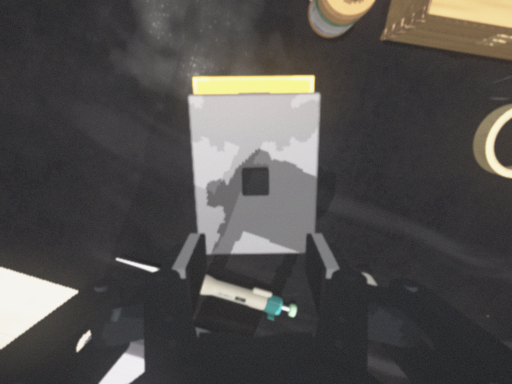

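View pics/s24.png

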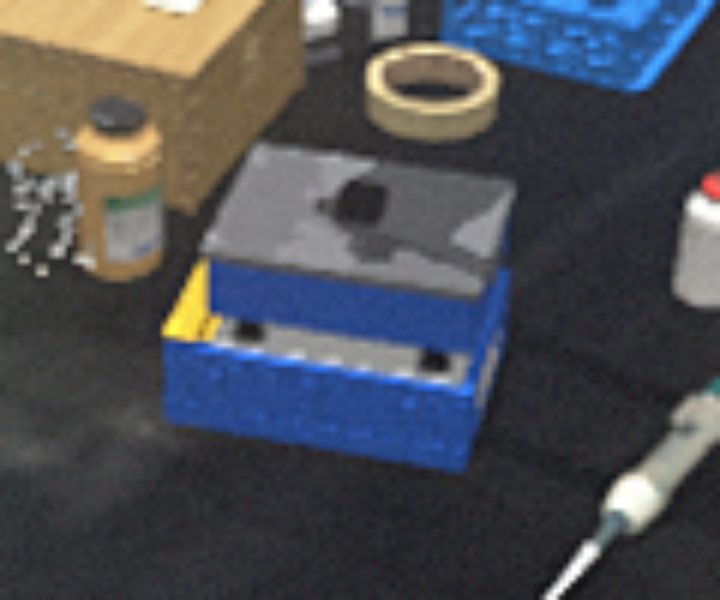

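View pics/sf24.png

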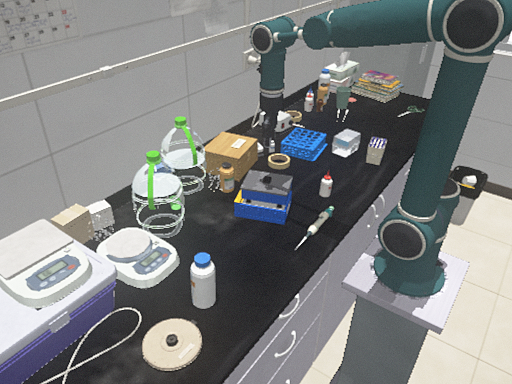

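Box level at 124.4 ± 0.3 mm top height on all four corners (expected 125), feet in the recesses. I check the bystanders against the first picture and hand in.

```bash
python3 - <<'E'
from rig import *
from h import *
a=cv2.imread("pics/top0.png");b=cv2.imread("pics/t24.png")
for n,(u,v) in dict(squeeze=(337,242),tall=(118,229),brown=(277,140),tape=(363,161)).items():
    t=a[v-14:v+15,u-16:u+17];w=b[v-24:v+25,u-26:u+27]
    m=cv2.matchTemplate(w,t,cv2.TM_CCOEFF_NORMED);_,q,_,l=cv2.minMaxLoc(m);print(n,"shift px",l[0]-10,l[1]-10,"score",round(q,3))
print(close_job())
E
```

```text
squeeze shift px -10 8 score 0.474
tall shift px 0 0 score 0.992
brown shift px 0 0 score 0.997
tape shift px 0 0 score 0.999
the job is handed in; nothing more can be done
None
```

```bash
python3 - <<'E'
import cv2
a=cv2.imread("pics/scene0.png");b=cv2.imread("pics/sf24.png");t9=cv2.imread("pics/s10.png")
c=cv2.imread("pics/t24.png")
s=cv2.imread("pics/s5.png")
f=lambda i:cv2.resize(i[155:215,290:370],None,fx=3,fy=3)
g=cv2.resize(c[190:250,300:380],None,fx=3,fy=3)
cv2.imwrite("pics/sq.png",cv2.hconcat([f(a),f(b),g]))
E
```

```text
(no output)
```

View pics/sq.png

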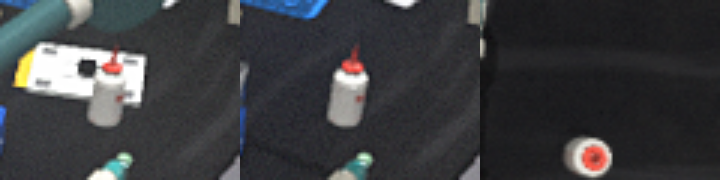

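The job is done and handed in at about 25 s. The lid is hooked under the lip and lies flat on its ledge. The closed box stands on it with its feet in the recesses, and the gripper is clear of everything.

**Last checks**
- **Lid:** its upper face was at 57 mm (58 expected), within about 0.5° of flat, with the rim visible all round.
- **Box:** its top is level at 124.2–124.7 mm at four points (125 expected). It touched down at about 52.5 mm, the height of the recess floors. The two near feet are seen in their recesses; the two far ones are hidden, so I judge them from the box being level.
- **Bystanders:** the tall bottle, brown bottle and tape are unmoved in the top view.

**What failed or disagreed**
- **First grasp:** it closed above the lid's block. The fingertips measured about 23 mm behind the reported TCP, where the text says 11 mm ahead. I set the later grasp heights from that measurement.
- **First slide under the lip:** it stalled at about 15 N of side force because the tongue's tip was too low. I backed off, lifted a few millimetres, and it went in freely.
- **Lip height:** triangulating it from the wrist and top views gave 90 mm, because the rays are nearly parallel. I dropped that figure; depth (63 mm) and the rim corner seen in two wrist views (about 56 mm) agree with the text.
- **Squeeze bottle:** the automatic match failed (score 0.47), probably because the lid had gone from behind it. Comparing the first and last scene pictures by eye, after handing in, shows it at the same pixel.

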